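Show a pot's underside to the phone

ROBOT

A 6-joint arm with a two-finger parallel gripper is mounted at the origin on the work surface. World frame = base frame: x ahead of the robot, y to its left, z up, the work surface at z = 0. Lengths are in m, angles in rad, forces in N, time in s.
With the tool pointing down it reaches from about 0.425 to 0.95 m from the base axis. Payload 14.7 kg.
Tool frame: the origin (TCP) lies at the very end of the fingers, on their centre line; the grasp point (between the pads) lies 19 mm behind it; y points along the fingers, z is the direction in which the jaws open and shut, and the axes are right-handed (so a half turn about y gives the same grasp; the last joint's range is limited). The gripper opens to 85 mm and grips with 20 to 120 N. Pads are 22 mm wide; open, the fingers measure 114 mm over their backs; the gripper's body (76 mm by 85 mm) begins 54 mm behind the grasp point. The pads swing forward as they close: fully open they stand 13 mm farther back than shut.
Start: joints at [1.063, 0.48, 1.596, -0, 1.065, -0.047], TCP at [0.289, 0.582, 0.231] pointing down, gripper open.
Joint ranges: [-2.75, 2.75], [-0.82, 2.05], [0.23, 2.67], [-1.56, 4.7], [0.09, 2.69], [-2.92, 2.92]. Speed limits (rad/s): [1.89, 1.89, 2.39, 3.01, 3.01, 3.01].

INTERFACE

Orientations are given as a 3x3 rotation matrix whose columns are the frame's x, y, z axes.
In Python, from workcell import env, viewer gives the robot as it stands.
- The arm moves only by the tool carry_out, never from a script. Its argument "deltas" is a list that holds one entry, the list of rows, each a list of 5 numbers: the shift along the tool's x, y, z in units of 25 mm (1.0 is 25 mm), then the turn about the tool's y in units of 6 degrees (1.0 is 6 degrees), then the finger opening in mm, from 0 to 85.4. In form: [[[x, y, z, roll, jaw], ...]]. A call has 1 to 12 rows; each row shifts and turns the pose as measured when the row begins, along the tool's axes as they then stand; what a row does not reach is not made up. A row lasts 1/10 s, in which the tool goes at most 50 mm and 8.59 degrees, less where a joint would pass 70% of its speed; a pose out of reach is approached as far as the arm can. A call is refused whole if a number of a shift passes 1 or a number of a turn 1, either way. A call with a gripper value outside its range is refused whole. The fingers move at their own pace and stop on an object; "force" is the grip in N (left out, the last holds). Time passes only in rows, so rows that do not move let the fingers close. It gives the time, the measured TCP pose, the force and the opening at its end, in the units of the state.
- env.get_obs(): the state, without advancing time (a new reading comes with each control period).
- viewer.grab_frame(name): name is "side" or "top" or "wrist"; returns the picture (384x512x3 uint8, red, green, blue); there is no depth.
- viewer.camera_model(name): a dict with "fov_y" (degrees; the focal length in pixels is half the picture's height over the tangent of half this angle, whatever the lens; pixels are square), "cx", "cy" (the principal point, pixels), "R" (3x3) and "t" (3): a world point X has camera coordinates R X + t. Camera axes: x right, y down, z forward; pixel columns grow to the right and rows downward; lengths in m; the calibration is good to about 2 mm. A picture is of the moment at which its call begins: read the wrist's pose just before it. camera_model takes no time and is no camera call; for the wrist camera it gives the pose at the moment of the call.
- env.finish_job(): hands the job in, once; it reports no verdict.
The state is a dict: "clock": time; "qpos": joint angles; "joint_velocities": joint speeds; "joint_efforts": joint torques, N m; "tcp_pos": TCP position; "ee_rot": TCP orientation; "wrist_force": force on the tool from outside, world axes, zero at the start; "ft_torque": the same for the moment, N m; "grip_width": opening from 0.0 (shut) to 1.0 (fully open).
Only numpy, scipy, OpenCV 4.12 (cv2) and the standard library are available. Lean on these libraries where they do the work, as an engineer would, in place of code of your own. Each camera call takes 0.05 s, during which the arm holds its last target.

TASK

Take the ceramic pot with the cork stopper out of the wooden tray and, with it in hand, press its base straight down on the round sprung shutter pad until the pad is fully down, which starts the phone's self-timer. Then finish holding the pot still in the air for the picture: stopper end away from the phone, the middle of its underside straight out from the phone's clip-on lens, about 12 cm from it, and square-on to the phone's face. Do not put it down or let go, do not knock the phone or its stand, and leave the other things where they are.

Things in the scene. Friction and masses are not known exactly. Their poses are not given: they have to be found in the camera images.
- pot: the pot to show: white ceramic cylinder, 50 mm diameter, 62 mm high, with a cork stopper (29 to 32 mm across) fixed in the top and standing 12 mm above it; 74 mm high in all, about 0.18 kg, one rigid piece, upright on the tray floor. Origin: centre of its underside; z up its axis through the cork. Round, so its yaw means nothing.
- tray: low dark wooden tray, 110 mm (its x) by 300 mm (its y), rim 16 mm high, floor 6 mm above the shelf, fixed. Origin: centre of its underside. Three things stand in a row on its floor along its y axis, about 95 mm apart, in any order: the cork pot, the lidded pot and the tealight glass.
- knob_pot: bystander in the tray: the same white pot but with a ceramic lid with a round knob instead of cork; 54 mm diameter at the lid, 84 mm high. Origin: centre of its underside.
- tealight: bystander in the tray: open clear glass tealight holder, rim diameter 58 mm, 50 mm high. Origin: centre of its underside.
- shutter_top (a point): centre of the top face of the shutter pad: a round black rubber pad, 60 mm across its top, on a round grey housing of 90 mm diameter and 16 mm height, fixed to the shelf. The pad's top is 33 mm above the shelf when up and moves 8 mm straight down.
- shutter (a joint): travel of the shutter pad in m: 0 up, 0.008 fully down; sprung, about 2.4 N to start it and 7.2 N when fully down; it comes back up when released.
- phone: black phone, 74 by 152 mm, fixed on a wooden stand, its face 30 degrees from level, up and towards the robot, high end away. A clip-on lens (aluminium ring, 24 mm across, 10 mm proud of the face) is mid-width, 14 mm from the high end. Origin: centre of the lens front, 100 mm above the shelf; z straight out of the face (up, leaning 30 degrees to the robot), x up along the face, y across it.
- stand: the phone's wooden stand, base 140 mm (x) by 86 mm (y), fixed on the shelf; it carries the phone and may be turned up to 20 degrees either way. Origin: centre of its underside; its front faces its -x.
- comb: bystander: navy plastic comb lying flat, 170 mm by 30 mm, 5 mm thick; origin at its middle on the underside, x along it.
- carabiner: bystander: steel carabiner lying flat, 86 mm by 50 mm, 9 mm thick; origin at its middle, underside.
- clamp: bystander: small aluminium screw clamp lying flat and gripping a square wooden coaster that stands on edge, 90 mm wide and high, 9 mm thick; origin under the coaster's middle.
- bowl: bystander: blue ceramic key bowl, rim diameter 110 mm, 45 mm high; origin: centre of its underside.
There are look-alikes about, which are no part of the job. Leave any blue or purple look-alike of the pot alone.

How it is judged:
On the way, in this order (a step that is already met when the one before it is completed fails the run):
1. the cork pot is lifted out of the tray in the gripper (height (world z) of pot above 0.03 m and contact force between the fingers and pot above 0.5 N and contact force between pot and tray below 0.1 N), for 0.2 s.
2. the held pot's base presses the shutter pad fully down (value of joint shutter above 0.0072 m and contact force between pot and shutter above 2 N and contact force between the fingers and pot above 0.5 N and horizontal distance between pot and shutter_top below 0.03 m and angle between pot's own z axis and vertical below 0.3 rad), for 0.2 s.
At the end, for the whole second after the job is handed in: Pot held still in the air: middle of its underside 100 to 140 mm out from the lens along the phone's z and within 20 mm of that line in its x and y, axis within 0.2 rad of the phone's z, cork end away, base over 150 mm up; pad up again; bystanders within 30 mm of their start (contact force between the fingers and pot above 0.5 N and x of pot in the frame of phone between -0.02 and 0.02 m and y of pot in the frame of phone between -0.02 and 0.02 m and z of pot in the frame of phone between 0.1 and 0.14 m and angle between the z axis of pot and the z axis of phone, either way round below 0.2 rad and angle between pot's own z axis and vertical below 1.2 rad and height (world z) of pot above 0.15 m and linear speed of pot below 0.02 m/s and angular speed of pot below 0.2 rad/s and value of joint shutter below 0.002 m and contact force between pot and stand below 0.1 N and distance of each of knob_pot, tealight, comb, carabiner, clamp, bowl from where it was at the start of the episode below 0.03 m); the arm keeps its last pose, push and grip.
It fails at once if another thing on the shelf is moved more than 30 mm or toppled (distance of any of knob_pot, tealight, comb, carabiner, clamp, bowl from where it was at the start of the episode above 0.03 m or angle between any of knob_pot, tealight's own z axis and vertical above 0.7 rad).
It fails at once if the phone or its stand is knocked (contact force between any of the arm, the fingers, pot and stand above 4 N).
It also fails if it takes over 48 s, if anything falls off the work surface, if the arm or the gripper's body presses on something with over 40 N, if the wrist force passes 120 N, or if a joint passes its speed limit or range.

## Working session

There is one attempt and no reset: what is moved stays moved. The work goes in short steps, Python scripts to look and compute and a tool call to move; the robot and the scene stay as the last step left them, time stands still between calls to the robot, and variables do not carry over. Pictures are saved under pics/ and viewed, and the job is handed in when it is done.

Besides the shell and the picture viewer there is one more tool, called after ">>>" as name([rows], argument=value, ...), one row to a line, values as JSON. carry_out: Moves the arm, as the interface text tells. Its arguments: {"type":"object","properties":{"deltas":{"type":"array"},"force":{"type":"number"}},"required":["deltas"]}

```bash
ls; mkdir -p pics
python3 - <<'E'
from workcell import env, viewer
import cv2, numpy as np
np.set_printoptions(precision=4,suppress=True)
o=env.get_obs(); print(o)
for n in ["side","top","wrist"]:
    print(n,viewer.camera_model(n))
    im=viewer.grab_frame(n); cv2.imwrite(f"pics/a_{n}.png",im[:,:,::-1])
E
```

```text
pics
{'clock': 0.0, 'qpos': array([ 1.0634,  0.4808,  1.5969, -0.    ,  1.0651, -0.0466]), 'joint_velocities': array([-0.0007, -0.0009, -0.0015,  0.    ,  0.0015,  0.0011]), 'joint_efforts': array([  0.0031, -95.0659, -43.0182,  -0.    ,   0.0123,   0.    ]), 'tcp_pos': array([0.2888, 0.5819, 0.2307]), 'ee_rot': array([[ 0.8957, -0.0006,  0.4447],
       [-0.4447, -0.0011,  0.8957],
       [-0.    , -1.    , -0.0012]]), 'wrist_force': array([-0.5547, -0.045 ,  0.6477]), 'ft_torque': array([-0.0388, -0.0045,  0.0138]), 'grip_width': 1.0031620612697816}
side {'fov_y': 42.01971829928531, 'cx': 257.05052397681726, 'cy': 190.20101349857086, 'R': array([[ 0.9206, -0.3905, -0.0111],
       [-0.2552, -0.5796, -0.7739],
       [ 0.2957,  0.7152, -0.6332]]), 't': array([-0.5373,  0.2361,  1.0606])}
top {'fov_y': 46.686757690843756, 'cx': 246.856545937819, 'cy': 196.72566840239867, 'R': array([[-0.0875, -0.9962,  0.0047],
       [-0.9741,  0.0845, -0.2099],
       [ 0.2087, -0.023 , -0.9777]]), 't': array([0.0752, 0.5894, 1.0917])}
wrist {'fov_y': 60.88772573947119, 'cx': 258.25895574375625, 'cy': 201.95775921083882, 'R': array([[ 0.4434,  0.8963, -0.0002],
       [ 0.8571, -0.4239,  0.2926],
       [ 0.2622, -0.1299, -0.9562]]), 't': array([-0.6497, -0.0394,  0.3782])}
```

View pics/a_side.png

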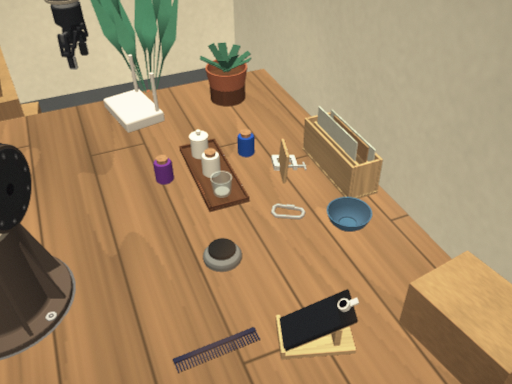

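View pics/a_top.png

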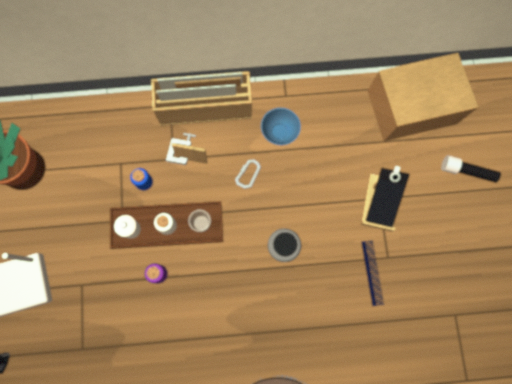

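View pics/a_wrist.png

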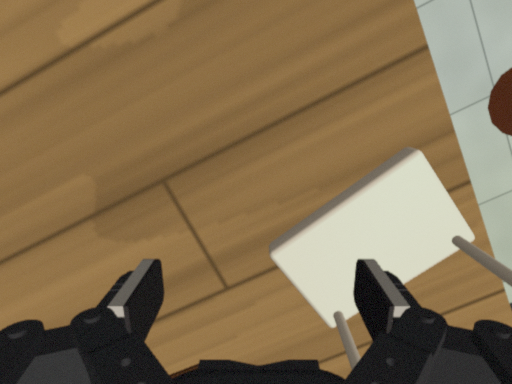

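White pot with cork: top (164,222), side (210,163). Other candidates are the white knob pot at top (126,226), the blue pot at (141,178) and the purple pot at (155,273). Only the middle white one in the tray has a cork, so I'll confirm it with a crop and measure.

```bash
cat > h.py <<'E'
import cv2, numpy as np
from workcell import env, viewer
np.set_printoptions(precision=4,suppress=True)
def ray(cm,u,v):
    f=192/np.tan(np.radians(cm['fov_y'])/2)
    d=np.array([(u-cm['cx'])/f,(v-cm['cy'])/f,1.]); R=cm['R']
    return -R.T@cm['t'], R.T@d
def plane(cm,u,v,z):
    c,d=ray(cm,u,v); return c+d*(z-c[2])/d[2]
def tri(cms,uvs):
    A=np.zeros((3,3));b=np.zeros(3);rs=[]
    for cm,(u,v) in zip(cms,uvs):
        c,d=ray(cm,u,v); d=d/np.linalg.norm(d);P=np.eye(3)-np.outer(d,d);A+=P;b+=P@c;rs.append((P,c))
    X=np.linalg.solve(A,b); return X,[np.linalg.norm(P@(X-c)) for P,c in rs]
def proj(cm,X):
    f=192/np.tan(np.radians(cm['fov_y'])/2); p=cm['R']@X+cm['t']; return cm['cx']+f*p[0]/p[2],cm['cy']+f*p[1]/p[2]
E
python3 - <<'E'
import cv2,numpy as np
a=cv2.imread('pics/a_side.png');b=cv2.imread('pics/a_top.png')
def c(im,x,y,w,h,s): return cv2.resize(im[y:y+h,x:x+w],None,fx=s,fy=s,interpolation=cv2.INTER_CUBIC)
cv2.imwrite('pics/c1.png',np.hstack([c(a,140,110,130,100,3),c(b,90,160,130,100,3)]))
cv2.imwrite('pics/c2.png',np.hstack([c(a,260,280,110,85,3.5),c(b,340,155,110,85,3.5)]))
cv2.imwrite('pics/c3.png',np.hstack([c(a,180,220,90,70,4),c(b,240,210,90,70,4)]))
E
```

```text
(no output)
```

View pics/c1.png

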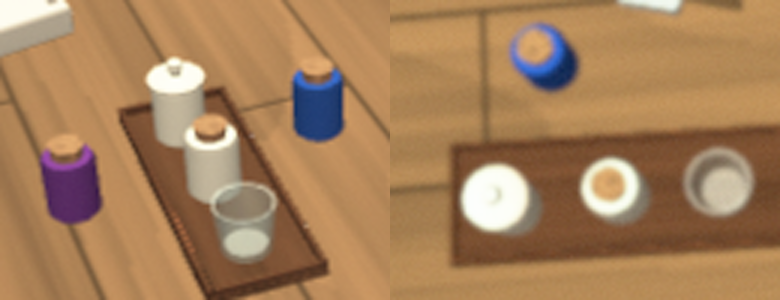

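View pics/c2.png

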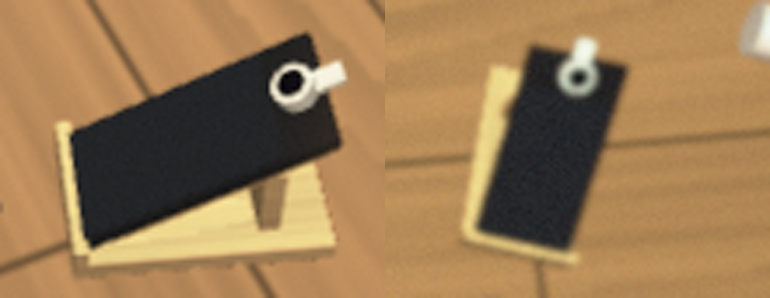

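View pics/c3.png

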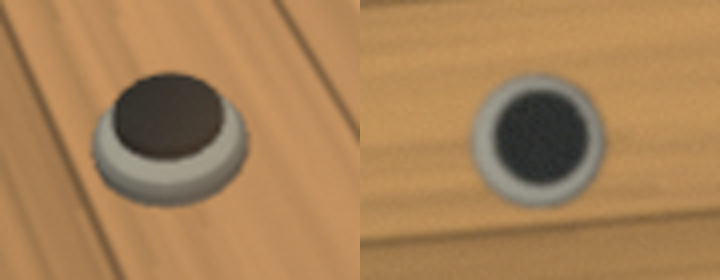

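The crop confirms it: the white pot in the tray middle has a cork, its neighbours are the knob pot and the tealight, and the blue and purple pots are look-alikes. The lens is at side (343,304) and top (395,177).

Run:
```python
from h import *
S=viewer.camera_model('side');T=viewer.camera_model('top')
a=cv2.imread('pics/a_side.png');b=cv2.imread('pics/a_top.png')
def blob(im,lo,hi,x,y,w,h):
    m=cv2.inRange(cv2.cvtColor(im[y:y+h,x:x+w],cv2.COLOR_BGR2HSV),lo,hi)
    n,l,st,ce=cv2.connectedComponentsWithStats(m)
    i=1+np.argmax(st[1:,4]); c=max(cv2.findContours((l==i).astype('uint8'),0,1)[0],key=cv2.contourArea)
    e=cv2.fitEllipse(c); return (e[0][0]+x,e[0][1]+y),e[1],st[i,4]
# cork
cs=blob(a,(5,70,60),(25,255,255),202,145,18,14); ct=blob(b,(5,70,60),(25,255,255),155,213,18,19); print('cork',cs,ct)
# white body top view
wt=blob(b,(0,0,150),(180,70,255),150,208,30,30); print('white',wt)
print('cork top@80',plane(T,*ct[0],.08), plane(S,*cs[0],.08), 'white@68',plane(T,*wt[0],.068)); print(tri([S,T],[cs[0],ct[0]]))
# pad
ps=blob(a,(0,0,0),(180,255,75),195,230,55,40); pt=blob(b,(0,0,0),(180,255,85),262,225,45,40); print('pad',ps,pt)
print(plane(T,*pt[0],.033),plane(S,*ps[0],.03))
# lens
Ls=(260+292/3.5,280+84/3.5);Lt=(340+193/3.5,155+78/3.5)
print('lens',tri([S,T],[Ls,Lt]),plane(T,*Lt,.1),plane(S,*Ls,.1))
tc=lambda x,y:(340+(x-385)/3.5,155+y/3.5)
P=[plane(T,*tc(530,45),.0983),plane(T,*tc(628,66),.0983),plane(T,*tc(570,248),.0223),plane(T,*tc(478,235),.0223)]
for p in P: print(p)
d1=P[0]-P[3];d2=P[1]-P[2];d3=P[0]-P[1]
print('yaw',[np.degrees(np.arctan2(d[1],d[0])) for d in (d1,d2)],np.degrees(np.arctan2(-d3[0],d3[1])),[np.linalg.norm(d) for d in (d1,d2,d3)])
# tray corners top view outline
m=cv2.inRange(cv2.cvtColor(b,cv2.COLOR_BGR2HSV),(0,60,20),(20,255,115)); m[:195]=0;m[255:]=0;m[:,:100]=0;m[:,230:]=0
m=cv2.morphologyEx(m,cv2.MORPH_CLOSE,np.ones((35,35)))
r=cv2.minAreaRect(max(cv2.findContours(m,0,1)[0],key=cv2.contourArea)); bx=cv2.boxPoints(r);print('tray',r)
for p in bx: print(p,plane(T,*p,.016))
# bystanders rough
for n,p,z in [('purple',(155,273),.0),('tea',(200,220),.056),('carab',(248,174),0),('comb1',(367,242),0),('comb2',(377,304),0),('bowl',(281,127),.045),('clamp',(188,150),.05),('blue',(141,178),.08)]: print(n,plane(T,*p,z))
```

```text
cork ((212.40022468566895, 151.084388256073), (13.747883796691895, 15.897156715393066), np.int32(158)) ((162.23858213424683, 221.0461311340332), (10.034401893615723, 10.640838623046875), np.int32(98))
white ((163.20870876312256, 221.98566246032715), (19.101518630981445, 19.73166847229004), np.int32(224))
cork top@80 [0.5459 0.2421 0.08  ] [0.555  0.2376 0.08  ] white@68 [0.5454 0.2418 0.068 ]
(array([0.5513, 0.2419, 0.077 ]), [np.float64(0.004835469309158045), np.float64(0.004835469309158133)])
pad ((221.38494682312012, 248.73761749267578), (19.855012893676758, 26.063072204589844), np.int32(439)) ((284.90635108947754, 243.90951919555664), (21.983448028564453, 22.10077667236328), np.int32(412))
[ 0.4663 -0.0648  0.033 ] [ 0.4678 -0.0673  0.03  ]
lens (array([ 0.6054, -0.3553,  0.0995]), [np.float64(0.0018627971213760384), np.float64(0.0018627971213758753)]) [ 0.6034 -0.3545  0.1   ] [ 0.6071 -0.3557  0.1   ]
[ 0.6314 -0.3241  0.0983]
[ 0.6096 -0.3928  0.0983]
[ 0.49   -0.3563  0.0223]
[ 0.506  -0.2882  0.0223]
yaw [np.float64(-15.980647806505313), np.float64(-16.969543940340266)] -17.631756189398704 [np.float64(0.15100016592136764), np.float64(0.1462694733095155), np.float64(0.07207430173966214)]
tray ((165.2447509765625, 225.0118865966797), (40.003265380859375, 110.13673400878906), 87.33700561523438)
[109.3066 207.5904] [0.6058 0.3928 0.016 ]
[219.3243 202.4733] [0.5943 0.0978 0.016 ]
[221.183  242.4334] [0.4865 0.1009 0.016 ]
[111.1652 247.5505] [0.4982 0.3904 0.016 ]
purple [0.423  0.2816 0.    ]
tea [0.5444 0.1492 0.056 ]
carab [0.6709 0.0134 0.    ]
comb1 [ 0.4554 -0.288   0.    ]
comb2 [ 0.2928 -0.2907  0.    ]
bowl [ 0.7831 -0.0865  0.045 ]
clamp [0.7377 0.1694 0.05  ]
blue [0.6626 0.2912 0.08  ]
```

>>> carry_out([
  [[0.96, 0, -0.48, 0, 85], [0.96, 0, -0.48, 0, 85], [0.96, 0, -0.48, 0, 85], [0.96, 0, -0.48, 0, 85], [0.96, 0, -0.48, 0, 85], [0.96, 0, -0.48, 0, 85], [0.96, 0, -0.48, 0, 85], [0.96, 0, -0.48, 0, 85], [0.96, 0, -0.48, 0, 85], [0.96, 0, -0.48, 0, 85], [0.96, 0, -0.48, 0, 85], [0.96, 0, -0.48, 0, 85]],
], force=40)

```text
clock: 1.35
tcp_pos: [0.4866, 0.3168, 0.2282]
ee_rot: [[0.898, -0.004, 0.44], [-0.44, -0.003, 0.898], [-0.002, -1.0, -0.005]]
wrist_force: [-0.1, -0.1, -0.2]
grip_width: 0.993
```

>>> carry_out([
  [[0.5, 0, 0, 1, 85], [0.5, 0, 0, 1, 85], [0.5, 0, 0, 1, 85], [0.5, 0, 0, 1, 85], [0.4, 0, 0, 1, 85], [0.4, 0, 0.1, 1, 85], [0.2, 0, 0.2, 1, 85], [0, 0, 0.2, 1, 85], [0, 0, 0.2, 1, 85], [0, 0, 0.2, 1, 85], [0, 0, 0, 0.7, 85], [0, 0, 0, 0, 85]],
])

```text
clock: 2.55
tcp_pos: [0.566, 0.2676, 0.2251]
ee_rot: [[-0.056, -0.009, 0.998], [-0.998, -0.006, -0.056], [0.007, -1.0, -0.008]]
wrist_force: [0.2, 0.7, 0.8]
grip_width: 0.995
```

Run:
```python
from h import *
cm=viewer.camera_model('wrist');im=viewer.grab_frame('wrist');cv2.imwrite('pics/w1.png',im[:,:,::-1]);np.savez('w1.npz',**cm)
print(env.get_obs()['tcp_pos'],env.get_obs()['ee_rot'],env.get_obs()['qpos'])
print(cm)
```

```text
[0.566  0.2676 0.2251] [[-0.0536 -0.0085  0.9985]
 [-0.9985 -0.0061 -0.0536]
 [ 0.0066 -0.9999 -0.0081]] [ 0.3946  0.4579  1.6515 -0.0028  1.0423  0.4497]
{'fov_y': 60.88772573947119, 'cx': 258.25895574375625, 'cy': 201.95775921083882, 'R': array([[ 0.9985, -0.0549, -0.0073],
       [-0.0503, -0.9533,  0.2978],
       [-0.0233, -0.297 , -0.9546]]), 't': array([-0.5496,  0.2459,  0.4653])}
```

View pics/w1.png

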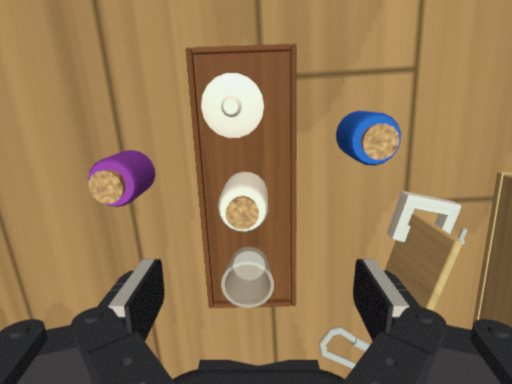

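The wrist view shows the cork pot at (242,212), the knob pot at (232,105), the tealight at (248,278) and the tray between columns 190 and 297. I'll refine the cork and tray rim positions.

Run:
```python
from h import *
im=cv2.imread('pics/w1.png');cm=dict(np.load('w1.npz'))
x0,y0=212,160
h=cv2.cvtColor(im[y0:240,x0:275],cv2.COLOR_BGR2HSV)
m=cv2.inRange(h,(5,80,100),(25,255,255));n,l,st,ce=cv2.connectedComponentsWithStats(m);print(st)
# choose the cork blob nearest (242,212)
i=min(range(1,n),key=lambda k:np.hypot(ce[k][0]+x0-242,ce[k][1]+y0-212) if st[k,4]>200 else 1e9)
c=max(cv2.findContours((l==i).astype('uint8'),0,1)[0],key=cv2.contourArea);e=cv2.fitEllipse(c);u=(e[0][0]+x0,e[0][1]+y0);print(u,e[1])
print('cork',plane(cm,*u,.08))
for n,p,z in [('rim L top',(189,49),.016),('rim L bot',(209,306),.016),('rim R top',(297,45),.016),('rim R bot',(296,303),.016),('purple cork',(106,187),.074),('blue cork',(381,144),.074),('tea rim',(247,286),.056),('knob',(231,104),.09),('coaster',(440,240),.09),('clamp',(425,215),.01),('carab',(345,345),.0)]: print(n,plane(cm,*p,z))
```

```text
[[   6   12   50   60 1565]
 [   0    0   63   80 2656]
 [  14   36   32   33  819]]
(241.6875286102295, 212.43286514282227) (31.292020797729492, 31.574522018432617)
cork [0.549  0.2438 0.08  ]
rim L top [0.504  0.3942 0.016 ]
rim L bot [0.4944 0.1004 0.016 ]
rim R top [0.6101 0.3918 0.016 ]
rim R bot [0.6031 0.0993 0.016 ]
purple cork [0.4243 0.2733 0.074 ]
blue cork [0.6766 0.2994 0.074 ]
tea rim [0.5469 0.151  0.056 ]
knob [0.5477 0.3407 0.09  ]
coaster [0.7297 0.211  0.09  ]
clamp [0.7546 0.2055 0.01  ]
carab [0.6696 0.0187 0.    ]
```

>>> carry_out([
  [[0.5, 0, -0.3, 0, 85], [0.5, 0.3, -0.3, 0, 85], [0, 0.9, 0, 0, 85], [0, 0.9, 0, 0, 85], [0, 0.9, 0, 0, 85], [0, 0.9, 0, 0, 85], [0, 0.5, 0, 0, 85], [0, 0, 0, 0, 85]],
])

```text
clock: 3.4
tcp_pos: [0.544, 0.2371, 0.1133]
ee_rot: [[-0.037, -0.008, 0.999], [-0.999, -0.007, -0.037], [0.007, -1.0, -0.008]]
wrist_force: [-0.7, -0.1, 0.5]
grip_width: 0.999
```

>>> carry_out([
  [[-0.24, 0.5, 0.17, 0, 85], [0, 0.9, 0, 0, 85], [0, 0.9, 0, 0, 85], [0, 0.6, 0, 0, 85], [0, 0.3, 0, 0, 85], [0, 0, 0, 0, 85]],
])

```text
clock: 4.0
tcp_pos: [0.5524, 0.2451, 0.0332]
ee_rot: [[-0.034, -0.001, 0.999], [-0.999, -0.004, -0.034], [0.004, -1.0, -0.0]]
wrist_force: [0.3, 0.6, 0.2]
grip_width: 0.996
```

>>> carry_out([
  [[0.07, 0.2, -0.15, 0, 85], [0, 0, 0, 0, 85]],
])

```text
clock: 4.2
tcp_pos: [0.5492, 0.2438, 0.029]
ee_rot: [[-0.034, 0.001, 0.999], [-0.999, -0.003, -0.034], [0.003, -1.0, 0.001]]
wrist_force: [-0.6, 0.5, 0.5]
grip_width: 0.998
```

Run:
```python
from h import *
im=viewer.grab_frame('wrist')[:,:,::-1];s=viewer.grab_frame('side')[:,:,::-1]
cv2.imwrite('pics/w2.png',np.hstack([cv2.resize(im,None,fx=.8,fy=.8),cv2.resize(s[90:230,130:310],None,fx=2.1,fy=2.194)[:307]]) if 0 else im);cv2.imwrite('pics/s2.png',cv2.resize(s[90:230,130:310],None,fx=3,fy=3,interpolation=2))
print(env.get_obs()['tcp_pos'])
```

```text
[0.5502 0.2442 0.0297]
```

View pics/w2.png

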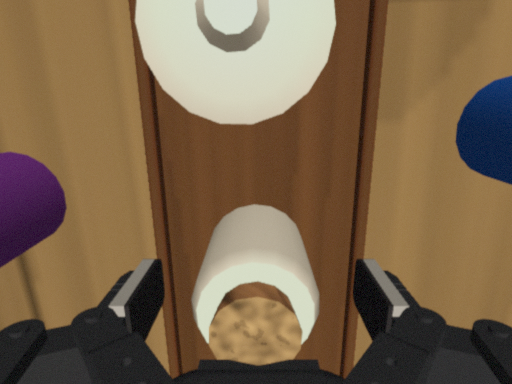

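View pics/s2.png

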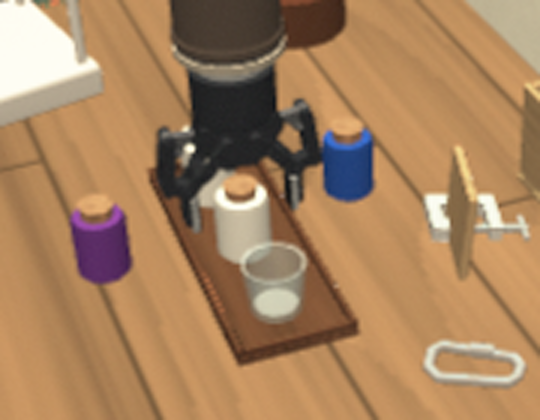

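Run:
```python
from h import *
cm=viewer.camera_model('wrist');S=viewer.camera_model('side');p=env.get_obs()['tcp_pos']
print('cork now',plane(cm,254,330,.08),'tcp',p, 'side cork',plane(S,130+238/3,90+187/3,.08), proj(cm,np.array([p[0],p[1],.08])))
```

```text
cork now [0.5494 0.2457 0.08  ] tcp [0.5502 0.2442 0.0297] side cork [0.5456 0.2354 0.08  ] (np.float64(256.52832136000137), np.float64(333.6560036779489))
```

The pot is centred between the pads, so I'll close on it.

>>> carry_out([
  [[0, 0, 0, 0, 60], [0, 0, 0, 0, 45], [0, 0, 0, 0, 35], [0, 0, 0, 0, 30], [0, 0, 0, 0, 30], [0, 0, 0, 0, 30], [0, 0, 0, 0, 30], [0, 0, 0, 0, 30]],
], force=40)

```text
clock: 5.1
tcp_pos: [0.5508, 0.2444, 0.0312]
ee_rot: [[-0.034, 0.004, 0.999], [-0.999, -0.002, -0.034], [0.002, -1.0, 0.004]]
wrist_force: [0.2, -0.5, -0.4]
grip_width: 0.576
```

>>> carry_out([
  [[0, -0.5, 0, 0, 30], [0, -0.8, 0, 0, 30], [0, -0.9, 0, 0, 30], [0, -0.9, 0, 0, 30], [0, -0.9, 0, 0, 30], [0, -0.6, 0, 0, 30], [0, 0, 0, 0, 30]],
])

```text
clock: 5.8
tcp_pos: [0.5499, 0.2445, 0.1547]
ee_rot: [[-0.034, 0.004, 0.999], [-0.999, -0.002, -0.034], [0.002, -1.0, 0.004]]
wrist_force: [0.2, -0.2, -2.1]
grip_width: 0.574
```

Run:
```python
from h import *
im=viewer.grab_frame('wrist')[:,:,::-1];s=viewer.grab_frame('side')[:,:,::-1]
cv2.imwrite('pics/w3.png',np.hstack([cv2.resize(im,(400,300)),cv2.resize(s[60:210,130:330],(400,300),interpolation=2)]))
print(env.get_obs())
```

```text
{'clock': 5.9, 'qpos': array([ 0.3699,  0.5   ,  1.7888, -0.0042,  0.8523,  0.4066]), 'joint_velocities': array([-0.0004,  0.0248,  0.0174, -0.0007, -0.0078,  0.0003]), 'joint_efforts': array([  0.0352, -94.0767, -38.0494,  -0.0244,   0.2536,  -0.0012]), 'tcp_pos': array([0.5489, 0.2441, 0.1525]), 'ee_rot': array([[-0.0339,  0.0015,  0.9994],
       [-0.9994, -0.0028, -0.0339],
       [ 0.0028, -1.    ,  0.0016]]), 'wrist_force': array([ 0.5598,  0.5729, -3.0361]), 'ft_torque': array([0.0117, 0.0222, 0.0227]), 'grip_width': 0.5729101273598775}
```

View pics/w3.png

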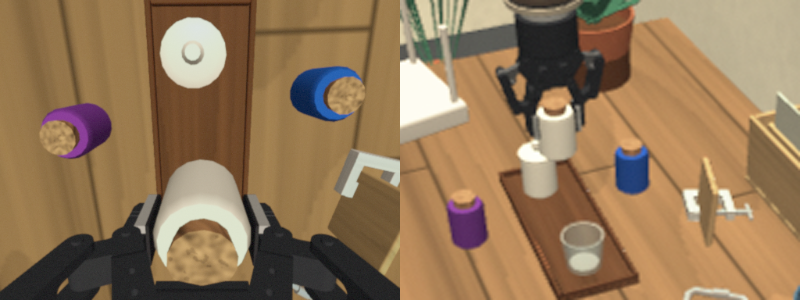

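>>> carry_out([
  [[0.5, 0, -0.2, 0, 30], [1, 0, -0.26, 0, 30], [1, 0, -0.26, 0, 30], [1, 0, -0.26, 0, 30], [1, 0, -0.26, 0, 30], [1, 0, -0.26, 0, 30], [1, 0, -0.26, 0, 30], [1, 0, -0.26, 0, 30], [1, 0, -0.26, 0, 30], [1, 0, -0.26, 0, 30], [1, 0, -0.26, 0, 30], [0.6, 0, -0.1, 0, 30]],
])

```text
clock: 7.1
tcp_pos: [0.4499, -0.045, 0.1427]
ee_rot: [[-0.03, -0.02, 0.999], [-1.0, -0.005, -0.03], [0.006, -1.0, -0.02]]
wrist_force: [1.0, 0.4, -2.1]
grip_width: 0.571
```

Run:
```python
from h import *
cm=viewer.camera_model('wrist');im=viewer.grab_frame('wrist')[:,:,::-1];s=viewer.grab_frame('side')[:,:,::-1]
cv2.imwrite('pics/w4.png',np.hstack([cv2.resize(im,(400,300)),cv2.resize(s[160:310,150:350],(400,300),interpolation=2)]))
o=env.get_obs();print(o['clock'],o['tcp_pos'],o['ee_rot'],o['wrist_force'])
```

```text
7.2 [ 0.4502 -0.0452  0.1427] [[-0.0317 -0.0203  0.9993]
 [-0.9995 -0.0052 -0.0318]
 [ 0.0058 -0.9998 -0.0201]] [-0.3734 -0.0293 -2.7618]
```

View pics/w4.png

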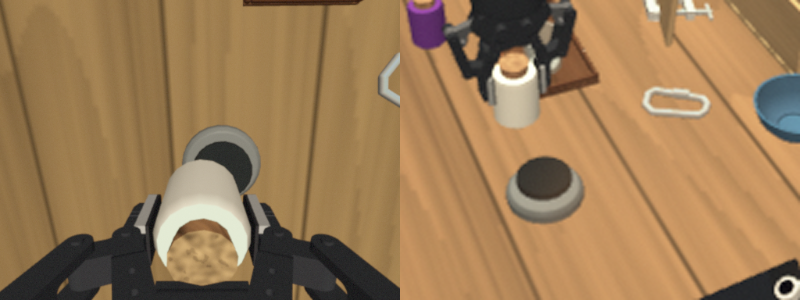

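>>> carry_out([
  [[0.42, 0, 0.35, 0, 30], [0.4, 0.2, 0.35, 0, 30], [0, 0.7, 0, 0, 30], [0, 0.7, 0, 0, 30], [0, 0.6, 0, 0, 30], [0, 0.3, 0, 0, 30], [0, 0, 0, 0, 30]],
])

```text
clock: 7.9
tcp_pos: [0.469, -0.0693, 0.0746]
ee_rot: [[-0.03, -0.021, 0.999], [-1.0, -0.005, -0.03], [0.006, -1.0, -0.021]]
wrist_force: [-0.1, 1.0, -2.0]
grip_width: 0.572
```

>>> carry_out([
  [[-0.14, 0.3, -0.1, 0, 30], [0, 0.3, 0, 0, 30], [0, 0.2, 0, 0, 30], [0, 0.15, 0, 0, 30], [0, 0.1, 0, 0, 30]],
])

```text
clock: 8.4
tcp_pos: [0.4672, -0.0659, 0.0488]
ee_rot: [[-0.029, -0.018, 0.999], [-1.0, -0.006, -0.029], [0.007, -1.0, -0.018]]
wrist_force: [-16.9, -2.4, 74.8]
grip_width: 0.576
```

>>> carry_out([
  [[0, -0.02, 0, 0, 30], [0, 0, 0, 0, 30], [0, 0, 0, 0, 30]],
])

```text
clock: 8.7
tcp_pos: [0.467, -0.0658, 0.0504]
ee_rot: [[-0.029, -0.018, 0.999], [-1.0, -0.006, -0.029], [0.007, -1.0, -0.018]]
wrist_force: [-1.6, 0.7, 4.6]
grip_width: 0.571
```

>>> carry_out([
  [[0, 0.06, 0, 0, 30], [0, 0.03, 0, 0, 30], [0, 0.03, 0, 0, 30]],
])

```text
clock: 9.0
tcp_pos: [0.4671, -0.066, 0.0488]
ee_rot: [[-0.029, -0.017, 0.999], [-1.0, -0.007, -0.029], [0.007, -1.0, -0.016]]
wrist_force: [-8.9, 0.6, 35.7]
grip_width: 0.57
```

Run:
```python
from h import *
s=viewer.grab_frame('side')[:,:,::-1]
cv2.imwrite('pics/s5.png',cv2.resize(s[160:310,150:350],(800,600),interpolation=2))
o=env.get_obs();print(o['clock'],o['tcp_pos'],o['wrist_force'])
```

```text
9.05 [ 0.4671 -0.066   0.0489] [-7.2173  0.9374 34.0491]
```

View pics/s5.png

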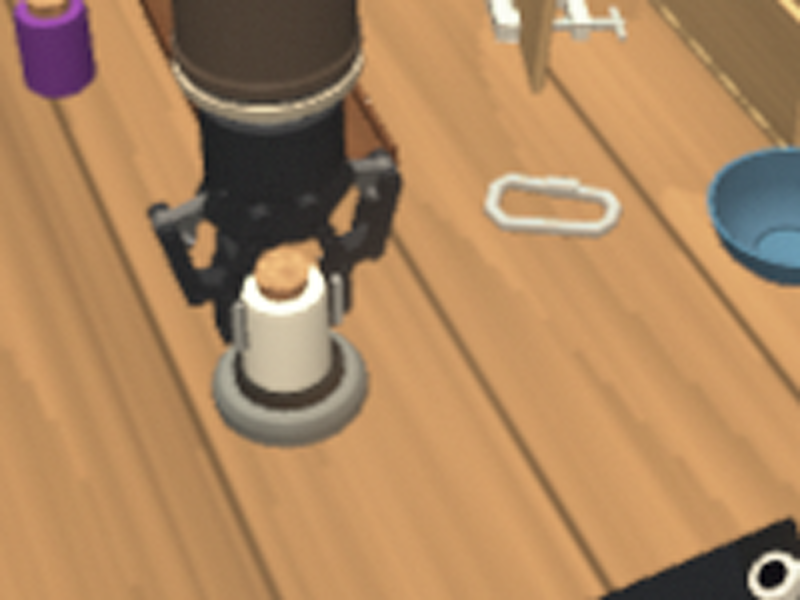

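The pad is fully down, pressed at 35 N and held. The moves keep the tool vertical, so the 30° lean has to come from pivoting the pot in the pads. I'll push its lower wall against the fixed shutter housing with a light grip.

>>> carry_out([
  [[0, -0.5, 0, 0, 30], [0, -0.8, 0, 0, 30], [0, -0.8, 0, 0, 30], [0.5, -0.2, 0, 0, 30], [1, 0, 0, 0, 30], [1, 0, 0, 0, 30], [0.7, 0, 0, 0, 30], [0, 0, 0, 0, 30]],
])

```text
clock: 9.85
tcp_pos: [0.4665, -0.1505, 0.1068]
ee_rot: [[-0.026, -0.015, 1.0], [-1.0, -0.008, -0.027], [0.008, -1.0, -0.015]]
wrist_force: [0.5, 0.5, -2.8]
grip_width: 0.572
```

>>> carry_out([
  [[0, 0.6, 0, 0, 30], [0, 0.8, 0, 0, 30], [0, 0.7, 0, 0, 30], [0, 0.4, 0, 0, 30], [0, 0, 0, 0, 30]],
])

```text
clock: 10.35
tcp_pos: [0.4649, -0.1524, 0.0402]
ee_rot: [[-0.029, -0.015, 0.999], [-1.0, -0.007, -0.029], [0.008, -1.0, -0.015]]
wrist_force: [-1.1, 0.2, -2.0]
grip_width: 0.577
```

Run:
```python
from h import *
s=viewer.grab_frame('side')[:,:,::-1]
cv2.imwrite('pics/s6.png',cv2.resize(s[190:340,150:350],(800,600),interpolation=2))
o=env.get_obs();print(o['clock'],o['tcp_pos'],o['wrist_force'])
```

```text
10.4 [ 0.4652 -0.1525  0.0408] [-0.7593  0.9858 -1.0961]
```

View pics/s6.png

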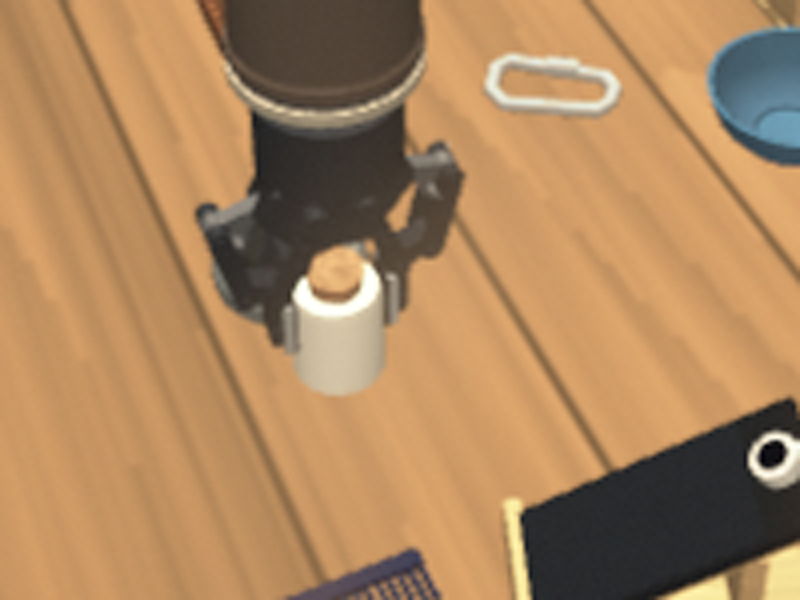

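>>> carry_out([
  [[0, 0.27, 0, 0, 30], [-0.3, 0, 0, 0, 30], [-0.3, 0, 0, 0, 30], [-0.1, 0, 0, 0, 30], [-0.1, 0, 0, 0, 30]],
], force=20)

```text
clock: 10.9
tcp_pos: [0.467, -0.1311, 0.0352]
ee_rot: [[-0.029, -0.012, 1.0], [-1.0, -0.009, -0.029], [0.009, -1.0, -0.011]]
wrist_force: [0.0, -0.1, -2.2]
grip_width: 0.57
```

>>> carry_out([
  [[-0.15, 0, 0, 0, 30], [-0.15, 0, 0, 0, 30]],
])

```text
clock: 11.1
tcp_pos: [0.468, -0.1238, 0.036]
ee_rot: [[-0.027, -0.01, 1.0], [-1.0, -0.01, -0.027], [0.01, -1.0, -0.01]]
wrist_force: [-7.7, -20.0, 17.9]
grip_width: 0.573
```

Run:
```python
from h import *
s=viewer.grab_frame('side')[:,:,::-1];w=viewer.grab_frame('wrist')[:,:,::-1]
cv2.imwrite('pics/s7.png',np.hstack([cv2.resize(w,(400,300)),cv2.resize(s[220:310,190:310],(400,300),interpolation=2)]))
o=env.get_obs();print(o['clock'],o['tcp_pos'],o['wrist_force'],o['ft_torque'])
```

```text
11.2 [ 0.468  -0.1237  0.0361] [ -2.8884 -11.7783   7.96  ] [-2.0252  0.7414  0.0582]
```

View pics/s7.png

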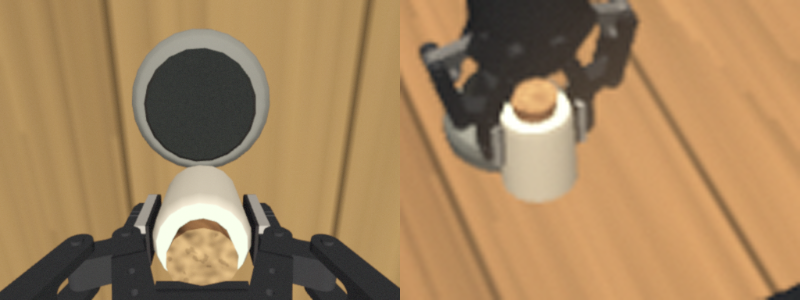

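>>> carry_out([
  [[-0.2, 0, 0, 0, 30], [-0.2, 0, 0, 0, 30]],
])

```text
clock: 11.4
tcp_pos: [0.4691, -0.1156, 0.0375]
ee_rot: [[-0.026, -0.008, 1.0], [-1.0, -0.013, -0.026], [0.013, -1.0, -0.007]]
wrist_force: [-6.7, -13.4, 10.9]
grip_width: 0.575
```

Run:
```python
from h import *
s=viewer.grab_frame('side')[:,:,::-1];w=viewer.grab_frame('wrist')[:,:,::-1]
cv2.imwrite('pics/s8.png',np.hstack([cv2.resize(w,(400,300)),cv2.resize(s[220:310,190:310],(400,300),interpolation=2)]))
o=env.get_obs();print(o['clock'],o['tcp_pos'],o['wrist_force'],o['ft_torque'])
```

```text
11.5 [ 0.469  -0.1153  0.0375] [ -5.4123 -14.1291  13.0223] [-2.5781  1.1183  0.1122]
```

View pics/s8.png

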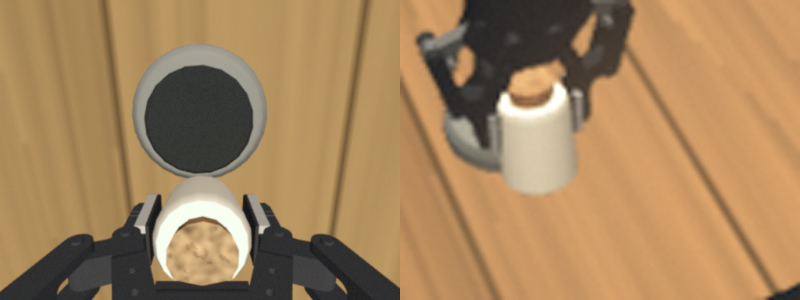

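It is pivoting: the cork leans toward +y and the wall foreshortens in the wrist view. I'll push a little more.

>>> carry_out([
  [[-0.2, 0, 0, 0, 30], [-0.2, 0, 0, 0, 30]],
])

```text
clock: 11.7
tcp_pos: [0.4698, -0.1067, 0.0386]
ee_rot: [[-0.026, -0.006, 1.0], [-1.0, -0.014, -0.026], [0.015, -1.0, -0.006]]
wrist_force: [-2.1, -9.6, 4.9]
grip_width: 0.574
```

Run:
```python
from h import *
s=viewer.grab_frame('side')[:,:,::-1];w=viewer.grab_frame('wrist')[:,:,::-1]
cv2.imwrite('pics/s9.png',np.hstack([cv2.resize(w,(400,300)),cv2.resize(s[220:310,190:310],(400,300),interpolation=2)]))
o=env.get_obs();print(o['clock'],o['tcp_pos'],o['wrist_force'],o['ft_torque'])
```

```text
11.8 [ 0.4699 -0.1063  0.0386] [-3.5729 -8.6567  8.1617] [-1.5732  0.5716  0.0253]
```

View pics/s9.png

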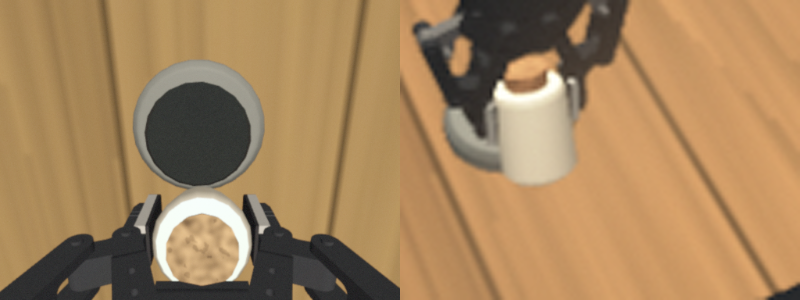

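>>> carry_out([
  [[0.3, 0, 0, 0, 30], [0.5, -0.5, 0, 0, 30], [0.2, -0.9, 0, 0, 30], [0, -1, 0, 0, 30], [0, -1, 0, 0, 30], [0, -1, 0, 0, 30], [0, -1, 0, 0, 30], [0, -0.8, 0, 0, 30], [0, 0, 0, 0, 30]],
], force=45)

```text
clock: 12.7
tcp_pos: [0.4694, -0.1313, 0.2]
ee_rot: [[-0.026, -0.007, 1.0], [-1.0, -0.014, -0.026], [0.014, -1.0, -0.006]]
wrist_force: [-0.5, -0.3, -2.1]
grip_width: 0.571
```

Run:
```python
from h import *
s=viewer.grab_frame('side')[:,:,::-1];w=viewer.grab_frame('wrist')[:,:,::-1];t=viewer.grab_frame('top')[:,:,::-1]
S=viewer.camera_model('side');o=env.get_obs();u=proj(S,o['tcp_pos']);print(u)
cv2.imwrite('pics/s10f.png',s);cv2.imwrite('pics/t10f.png',t);cv2.imwrite('pics/w10f.png',w)
x,y=int(u[0])-50,int(u[1])-70
cv2.imwrite('pics/s10.png',np.hstack([cv2.resize(w,(400,400)),cv2.resize(s[y:y+100,x:x+100],(400,400),interpolation=2)]));print(x,y)
print(o['clock'],o['tcp_pos'],o['ee_rot'],o['wrist_force'],o['grip_width'])
```

```text
(np.float64(227.52040696144147), np.float64(210.6067901902675))
177 140
12.85 [ 0.4677 -0.1307  0.197 ] [[-0.0257 -0.0112  0.9996]
 [-0.9996 -0.0121 -0.0259]
 [ 0.0124 -0.9999 -0.0109]] [-0.6574  1.4245 -3.0774] 0.5720811916442181
```

View pics/s10.png

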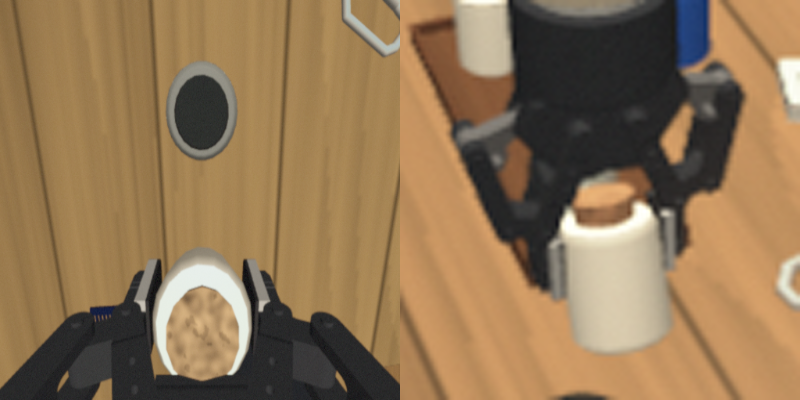

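>>> carry_out([
  [[0.3, -0.5, 0, 0, 30], [0.7, -0.7, 0.2, 0, 30], [0.9, -0.6, 0.4, 0, 30], [0.9, 0, 0.4, 0, 30], [0.9, 0, 0.4, 0, 30], [0.9, 0, 0.4, 0, 30], [0.8, 0, 0.3, 0, 30], [0.8, 0, 0.2, 0, 30], [0.8, 0, 0.1, 0, 30], [0, 0, 0, 0, 30]],
])

```text
clock: 13.85
tcp_pos: [0.519, -0.311, 0.2276]
ee_rot: [[-0.024, -0.033, 0.999], [-1.0, -0.001, -0.024], [0.002, -0.999, -0.033]]
wrist_force: [-0.3, -0.2, -1.5]
grip_width: 0.569
```

>>> carry_out([
  [[0, 0, 0, -0.6, 30], [0, 0, 0, -1, 30], [0, 0, 0, -1, 30], [0, 0, 0, -1, 30], [0, 0, 0, -1, 30], [0, 0, 0, -1, 30], [0, 0, 0, -1, 30], [0, 0, 0, -1, 30], [0, 0, 0, -1, 30], [0, 0, 0, -1, 30], [0, 0, 0, -1, 30], [0, 0, 0, -0.8, 30]],
])

```text
clock: 15.05
tcp_pos: [0.5119, -0.306, 0.2156]
ee_rot: [[0.937, -0.049, 0.347], [-0.346, 0.011, 0.938], [-0.05, -0.999, -0.007]]
wrist_force: [0.1, -0.2, -2.0]
grip_width: 0.571
```

>>> carry_out([
  [[0.2, -0.3, -0.4, -0.5, 30], [0.2, -0.3, -0.4, 0, 30], [0, 0, 0, 0, 30]],
])

```text
clock: 15.35
tcp_pos: [0.5145, -0.3276, 0.2284]
ee_rot: [[0.955, -0.053, 0.293], [-0.293, 0.014, 0.956], [-0.055, -0.998, -0.002]]
wrist_force: [0.2, -0.0, -2.7]
grip_width: 0.575
```

Run:
```python
from h import *
s=viewer.grab_frame('side')[:,:,::-1];w=viewer.grab_frame('wrist')[:,:,::-1];t=viewer.grab_frame('top')[:,:,::-1]
S=viewer.camera_model('side');o=env.get_obs();u=proj(S,o['tcp_pos']);print(u,proj(viewer.camera_model('top'),o['tcp_pos']))
cv2.imwrite('pics/s11f.png',s);cv2.imwrite('pics/t11f.png',t);cv2.imwrite('pics/w11f.png',w);np.savez('w11.npz',**viewer.camera_model('wrist'),tcp=o['tcp_pos'],rot=o['ee_rot'])
x,y=int(u[0])-50,int(u[1])-65
cv2.imwrite('pics/s11.png',np.hstack([cv2.resize(w,(400,300)),cv2.resize(s[y:y+150,x-50:x+150],(400,300),interpolation=2)]));print(x,y)
cv2.imwrite('pics/s11b.png',cv2.resize(s[y:y+100,x:x+130],None,fx=6,fy=6,interpolation=2))
print(o['clock'],o['tcp_pos'],o['ee_rot'],o['wrist_force'],o['grip_width'])
```

```text
(np.float64(293.24685571928075), np.float64(260.7692909888426)) (np.float64(407.8606727495529), np.float64(202.88052104015))
243 195
15.5 [ 0.5138 -0.326   0.2275] [[ 0.9547 -0.0544  0.2926]
 [-0.2922  0.0152  0.9562]
 [-0.0565 -0.9984 -0.0013]] [-0.792  -0.5309 -1.6893] 0.5731794049934079
```

View pics/s11.png

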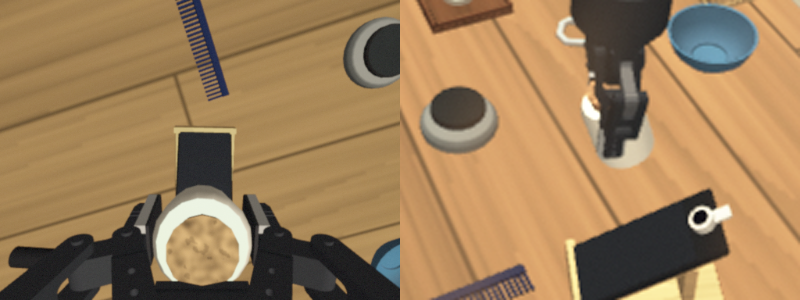

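View pics/s11b.png

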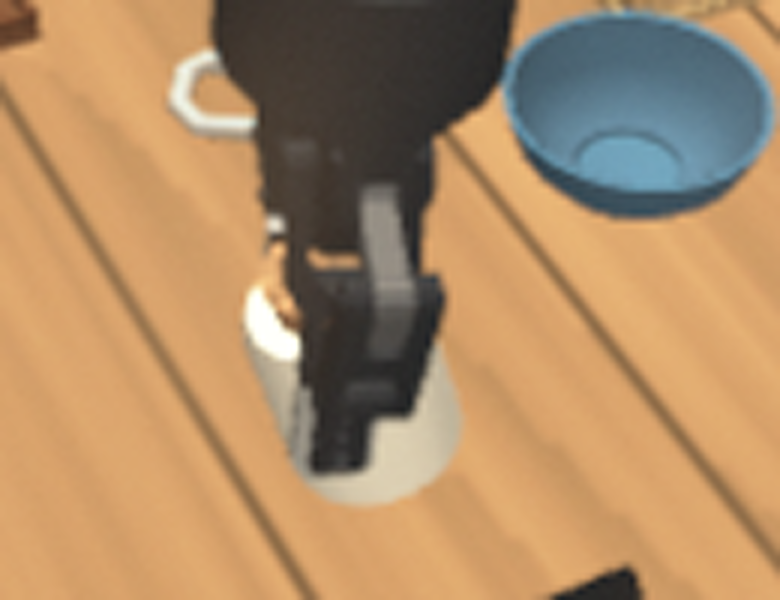

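```bash
cat > m.py <<'E'
from h import *
def axis(cm,pts,rot):
    r=[ray(cm,*p)[1] for p in pts]; n=np.linalg.svd(np.array([q/np.linalg.norm(q) for q in r]))[2][2]
    a=np.cross(n,rot[:,2]); a/=np.linalg.norm(a); return a*np.sign(a[2])
E
python3 - <<'E'
from m import *
S=viewer.camera_model('side');d=dict(np.load('w11.npz'));rot=d['rot'];tcp=d['tcp']
c=lambda x,y:(243+(x+.5)/6-.5,195+(y+.5)/6-.5)
im=cv2.imread('pics/s11f.png')
# sub-pixel left edge: gradient of blue channel (white vs wood)
g=im[:,:,0].astype(float)
L=[]
for y in range(251,274):
    row=g[y,278:298]; k=np.argmax(row>140)
    if k>0: L.append((278+k-1+(140-row[k-1])/(row[k]-row[k-1]),y))
print(np.array(L).T)
yaw=np.radians(-16.5)
pz=np.array([-.5*np.cos(yaw),-.5*np.sin(yaw),np.sqrt(.75)])
for nm,P in [('L',[c(248,325),c(272,400),c(297,470)]),('R',[c(446,345),c(462,412)]),('Lauto',L[6:])]:
    a=axis(S,P,rot);print(nm,a,'tilt',np.degrees(np.arccos(a[2])),'vs phone',np.degrees(np.arccos(a@pz)))
E
```

```text
[[284.026  284.2619 285.16   285.5833 285.9375 286.5714 287.     287.1667
  287.8    288.1667 288.4286 288.9091 289.1429 289.6364 289.8824]
 [251.     252.     253.     254.     255.     256.     257.     258.
  259.     260.     261.     262.     263.     264.     265.    ]]
L [-0.2355  0.0734  0.9691] tilt 14.2788130033283 vs phone 15.72380964972796
R [-0.2135  0.0667  0.9747] tilt 12.923618965443316 vs phone 17.078756355786922
Lauto [-0.2559  0.0796  0.9634] tilt 15.542839275461548 vs phone 14.460061695304153
```

The edge lines give a pot tilt of about 14–15.5°, about 15° short of the phone axis. I'll pivot it further against the housing, from the far side along the current tool −x so no roll is needed.

>>> carry_out([
  [[0, 0, 0.4, 0, 30], [-0.1, 0, 0.8, 0, 30], [-0.15, 0, 1, 0, 30], [-0.15, 0, 1, 0, 30], [-0.15, 0, 1, 0, 30], [-0.15, 0, 1, 0, 30], [-0.15, 0, 1, 0, 30], [-0.15, 0, 1, 0, 30], [-0.15, 0, 1, 0, 30], [-0.1, 0, 0.8, 0, 30], [0, 0, 0.4, 0, 30], [0, 0, 0, 0, 30]],
])

```text
clock: 16.7
tcp_pos: [0.5518, -0.0726, 0.2268]
ee_rot: [[0.953, -0.058, 0.297], [-0.297, 0.019, 0.955], [-0.061, -0.998, 0.001]]
wrist_force: [-0.4, -0.5, -3.1]
grip_width: 0.575
```

>>> carry_out([
  [[0.35, 0, -0.4, 0, 30], [0.3, 0.3, -0.4, 0, 30], [0, 0.9, 0, 0, 30], [0, 0.9, 0, 0, 30], [0, 0.9, 0, 0, 30], [0, 0.9, 0, 0, 30], [0, 0.9, 0, 0, 30], [0, 0.7, 0, 0, 30], [0, 0.4, 0, 0, 30], [0, 0, 0, 0, 30]],
])

```text
clock: 17.7
tcp_pos: [0.5538, -0.1108, 0.0687]
ee_rot: [[0.95, -0.057, 0.308], [-0.308, 0.017, 0.951], [-0.059, -0.998, -0.002]]
wrist_force: [-0.4, 0.2, -1.0]
grip_width: 0.569
```

>>> carry_out([
  [[0, 0.3, 0.4, 0, 30], [0, 0.5, 0.2, 0, 30], [0, 0.4, 0, 0, 30], [-0.3, 0, 0, 0, 30], [-0.3, 0, 0, 0, 30], [0, 0, 0, 0, 30]],
], force=20)

```text
clock: 18.3
tcp_pos: [0.5428, -0.0908, 0.0385]
ee_rot: [[0.95, -0.055, 0.308], [-0.308, 0.016, 0.951], [-0.057, -0.998, -0.001]]
wrist_force: [-0.2, 0.8, -1.4]
grip_width: 0.575
```

```bash
cat > look.py <<'E'
import sys
from m import *
k=sys.argv[1]
s=viewer.grab_frame('side')[:,:,::-1];S=viewer.camera_model('side');o=env.get_obs();u=proj(S,o['tcp_pos'])
x,y=int(u[0])-50,int(u[1])-50;cv2.imwrite(f'pics/{k}f.png',s);cv2.imwrite(f'pics/{k}.png',cv2.resize(s[y:y+80,x:x+100],None,fx=7,fy=7,interpolation=2));print(x,y)
print(o['clock'],o['tcp_pos'],o['ee_rot'],o['wrist_force'],o['grip_width'])
q=(o['tcp_pos']-[.467,-.0655,0])@o['ee_rot'];print('rel housing along tool x,z',q)
np.savez(f'{k}.npz',tcp=o['tcp_pos'],rot=o['ee_rot'],xy=[x,y])
E
python3 look.py b1
```

```text
206 193
18.35 [ 0.5436 -0.091   0.0387] [[ 0.9497 -0.0537  0.3085]
 [-0.3081  0.016   0.9512]
 [-0.056  -0.9984 -0.0013]] [-0.0254  0.1271 -2.3816] 0.5732690389485112
rel housing along tool x,z [ 0.0784 -0.0432 -0.0007]
```

View pics/b1.png

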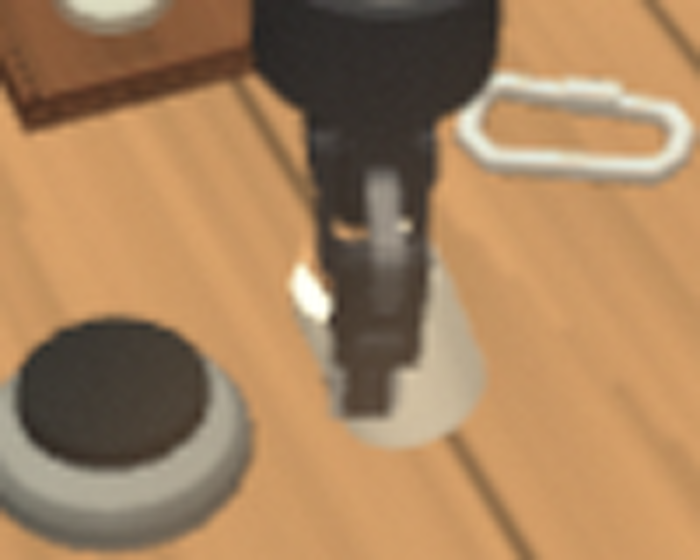

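>>> carry_out([
  [[-0.5, 0.08, 0, 0, 30], [-0.5, 0, 0, 0, 30], [-0.3, 0, 0, 0, 30], [-0.15, 0, 0, 0, 30], [-0.15, 0, 0, 0, 30]],
])

```text
clock: 18.85
tcp_pos: [0.5058, -0.0788, 0.0409]
ee_rot: [[0.95, -0.049, 0.309], [-0.308, 0.015, 0.951], [-0.051, -0.999, -0.001]]
wrist_force: [6.4, -1.6, -0.5]
grip_width: 0.575
```

```bash
python3 look.py b2
```

```text
188 193
18.9 [ 0.5059 -0.0788  0.041 ] [[ 0.95   -0.0482  0.3086]
 [-0.3083  0.0147  0.9512]
 [-0.0503 -0.9987 -0.0009]] [ 2.4034 -1.0766  0.0383] 0.5706723377629603
rel housing along tool x,z [ 0.0389 -0.043  -0.0007]
```

View pics/b2.png

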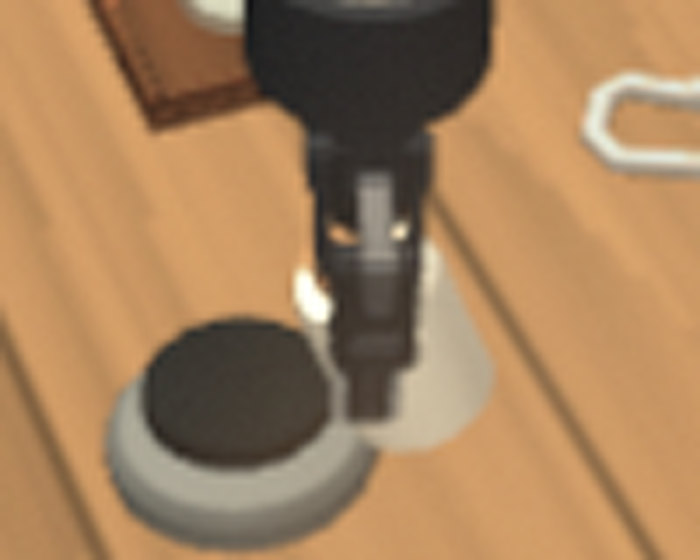

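>>> carry_out([
  [[-0.15, 0.1, 0, 0, 30], [-0.2, 0.05, 0, 0, 30], [-0.2, 0.03, 0, 0, 30]],
])

```text
clock: 19.2
tcp_pos: [0.5046, -0.0781, 0.0414]
ee_rot: [[0.951, -0.025, 0.308], [-0.308, 0.009, 0.951], [-0.027, -1.0, 0.0]]
wrist_force: [12.3, -8.4, 0.3]
grip_width: 0.575
```

```bash
python3 look.py b3
```

```text
188 193
19.25 [ 0.5044 -0.078   0.0414] [[ 0.951  -0.0252  0.3081]
 [-0.308   0.0086  0.9513]
 [-0.0266 -0.9996  0.0004]] [12.7687 -6.9716  0.1251] 0.5736121487266146
rel housing along tool x,z [ 0.0383 -0.0424 -0.0004]
```

View pics/b3.png

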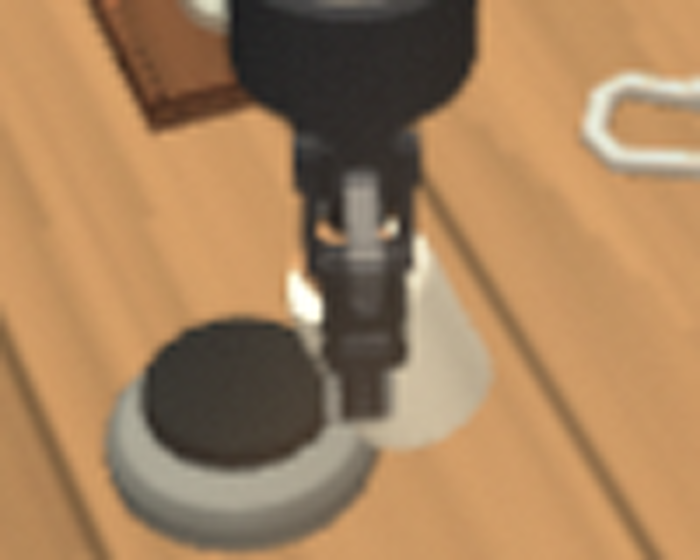

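Contact with the housing and pad edge has stopped the push. I'll check the tilt independently from the wrist view: the cork-centre ray in the tool mid-plane, with cork distance L from the pivot.

```bash
cat > wt.py <<'E'
from m import *
def wrist_tilt(im,cm,tcp,rot,box,show=None):
    x0,y0,x1,y1=box
    m=cv2.inRange(cv2.cvtColor(im[y0:y1,x0:x1],cv2.COLOR_BGR2HSV),(5,80,90),(25,255,255))
    n,l,st,ce=cv2.connectedComponentsWithStats(m);i=1+np.argmax(st[1:,4])
    c=max(cv2.findContours((l==i).astype('uint8'),0,1)[0],key=cv2.contourArea);e=cv2.fitEllipse(cv2.convexHull(c));u=(e[0][0]+x0,e[0][1]+y0)
    c0,d=ray(cm,*u);c0=rot.T@(c0-tcp);d=rot.T@d
    out=[]
    for dl in (0,3,6):
        G=np.array([0,-(.019+dl*1e-3)]);L=.049-.019-dl*1e-3
        p=np.array([c0[0],c0[1]])-G;q=np.array([d[0],d[1]])
        A=q@q;B=2*p@q;C=p@p-L*L;D=B*B-4*A*C
        if D<0: s=[-B/2/A]
        else: s=[(-B-D**.5)/2/A,(-B+D**.5)/2/A]
        for k in s:
            P=p+k*q; out.append((dl,round(float(np.degrees(np.arctan2(-P[0],-P[1]))),1),D>0))
    return u,e[1],c0,d/np.linalg.norm(d),out
E
python3 - <<'E'
from wt import *
d=dict(np.load('w11.npz'));im=cv2.imread('pics/w11f.png')
for r in wrist_tilt(im,d,d['tcp'],d['rot'],(205,255,315,384)): print(r)
o=env.get_obs();cm=viewer.camera_model('wrist');w=viewer.grab_frame('wrist')[:,:,::-1].copy();cv2.imwrite('pics/wb3.png',w)
for r in wrist_tilt(w,cm,o['tcp_pos'],o['ee_rot'],(205,255,315,384)): print(r)
a=cv2.resize(cv2.imread('pics/w3.png')[:,:400],(512,384))
for r in wrist_tilt(a,cm,o['tcp_pos'],o['ee_rot'],(200,290,320,370)): print(r)
E
```

```text
(258.81867599487305, 321.765380859375)
(91.60741424560547, 94.40068817138672)
[-0.0738 -0.1423 -0.0002]
[0.6041 0.7969 0.0031]
[(0, 5.7, np.True_), (0, -111.4, np.True_), (3, 6.3, np.True_), (3, -112.0, np.True_), (6, 7.1, np.True_), (6, -112.8, np.True_)]
(258.6987953186035, 320.3780746459961)
(93.09696960449219, 94.12385559082031)
[-0.0738 -0.1423 -0.0002]
[0.6011 0.7992 0.0027]
[(0, 6.8, np.True_), (0, -112.9, np.True_), (3, 7.5, np.True_), (3, -113.6, np.True_), (6, 8.4, np.True_), (6, -114.5, np.True_)]
(258.8088150024414, 329.5940246582031)
(83.21926879882812, 138.45375061035156)
[-0.0738 -0.1423 -0.0002]
[0.6207 0.7841 0.003 ]
[(0, 0.0, np.True_), (0, -103.3, np.True_), (3, 0.0, np.True_), (3, -103.3, np.True_), (6, 0.0, np.True_), (6, -103.3, np.True_)]
```

View pics/wb3.png

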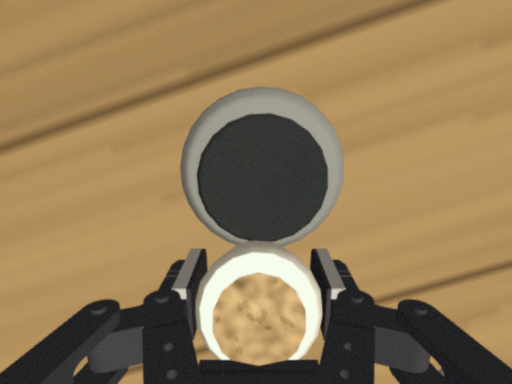

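```bash
cat > sa.py <<'E'
from m import *
def solve(S,L,R,tcp,rot,base=None):
    """L,R: full-image points on the left/right silhouette edges. axis direction, axis line in tool mid-plane"""
    ns=[]
    C=-S['R'].T@S['t']
    for P in (L,R):
        r=np.array([ray(S,*p)[1] for p in P]);r/=np.linalg.norm(r,axis=1)[:,None]
        ns.append(np.linalg.svd(r)[2][2])
    nL,nR=ns
    m=ray(S,*np.mean(np.vstack([L,R]),0))[1]; m/=np.linalg.norm(m)
    if nL@ (ray(S,*np.mean(R,0))[1])<0:nL=-nL
    if nR@ (ray(S,*np.mean(L,0))[1])<0:nR=-nR
    z=rot[:,2]
    tl=[np.degrees(np.arctan2(*( (rot.T@(lambda a:a*np.sign(a[2]))(np.cross(n,z)))[[0,1]]*[-1,-1]))) for n in (nL,nR)]
    # bisector plane contains camera and axis
    nb=nL-nR; nb/=np.linalg.norm(nb)
    a=np.cross(nb,z);a/=np.linalg.norm(a);a*=np.sign(a[2])
    # axis line in the mid-plane: points X with nb.(X-C)=0 and z.(X-tcp)=0 ; express in tool x at heights
    out=[]
    for h in (0,.019,.024,.04):
        # X = tcp + x*rx - h*ry
        X0=tcp-h*rot[:,1]; x=-(nb@(X0-C))/(nb@rot[:,0]); out.append((h,round(x*1000,1)))
    res=dict(edge_tilts=tl,axis=a,tilt_tool=np.degrees(np.arctan2(-(a@rot[:,0]),-(a@rot[:,1]))),xoff=out)
    if base is not None:
        c,d=ray(S,*base); X=c+d*(z@(tcp-c))/(z@d); res['base_tool_mm']=(rot.T@(X-tcp))*1000; res['base_world']=X
    return res
E
python3 - <<'E'
from sa import *
S=viewer.camera_model('side')
d=np.load('w11.npz');c=lambda x,y:(243+(x+.5)/6-.5,195+(y+.5)/6-.5)
for k,v in solve(S,[c(248,325),c(297,470)],[c(446,345),c(462,412)],d['tcp'],d['rot'],base=c(380,448)).items():print(k,v)
d=np.load('b3.npz');c=lambda x,y:(188+(x+.5)/7-.5,193+(y+.5)/7-.5)
print()
for k,v in solve(S,[c(290,285),c(326,365)],[c(430,243),c(490,360)],d['tcp'],d['rot'],base=c(410,400)).items():print(k,v)
d=np.load('b1.npz');c=lambda x,y:(206+(x+.5)/7-.5,193+(y+.5)/7-.5)
print()
for k,v in solve(S,[c(292,280),c(335,390)],[c(436,255),c(484,365)],d['tcp'],d['rot'],base=c(408,395)).items():print(k,v)
E
python3 - <<'E'
import cv2
im=cv2.imread('pics/wb3.png');cv2.imwrite('pics/wb3c.png',cv2.resize(im[225:375,180:340],None,fx=4,fy=4,interpolation=2))
E
```

```text
edge_tilts [np.float64(17.52926563574581), np.float64(16.160988793770002)]
axis [-0.2246  0.0701  0.9719]
tilt_tool 16.843759597541755
xoff [(0, np.float64(17.5)), (0.019, np.float64(11.7)), (0.024, np.float64(10.2)), (0.04, np.float64(5.3))]
base_tool_mm [23.9771 22.5737 -0.    ]
base_world [ 0.5355 -0.3327  0.2036]

edge_tilts [np.float64(16.563539846150423), np.float64(20.321243331852752)]
axis [-0.2769  0.0893  0.9567]
tilt_tool 18.441912367355393
xoff [(0, np.float64(16.3)), (0.019, np.float64(10.0)), (0.024, np.float64(8.3)), (0.04, np.float64(3.0))]
base_tool_mm [18.4458 20.8954 -0.    ]
base_world [ 0.5214 -0.0835  0.02  ]

edge_tilts [np.float64(17.36427920872597), np.float64(20.505302689963568)]
axis [-0.2574  0.0849  0.9626]
tilt_tool 18.935555435313525
xoff [(0, np.float64(14.5)), (0.019, np.float64(8.0)), (0.024, np.float64(6.2)), (0.04, np.float64(0.8))]
base_tool_mm [18.3274 19.2086  0.    ]
base_world [ 0.5599 -0.0964  0.0185]
```

View pics/wb3c.png

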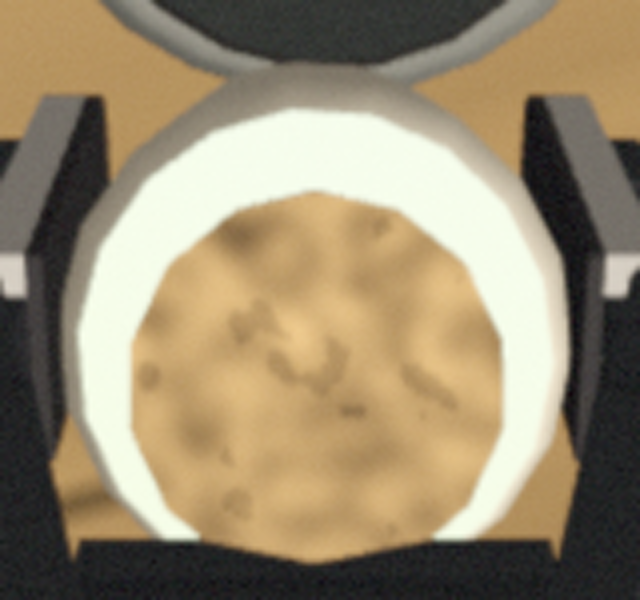

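The side-view edges show about 18° of tilt, but the pot has also slid about 8 mm along tool +x in the pads, so more lateral pushing is risky. Instead I'll lower the raised (+x) side of its base onto the pad edge. The upward push there turns the cork further over and tends to recentre the pot. First I back off, lift and roll.

>>> carry_out([
  [[0.4, 0, 0, 0, 30], [0.4, -0.5, 0, 0, 30], [0, -0.9, 0, 0, 30], [0, -0.9, 0, 0, 30], [0, -0.9, 0, 0, 30], [0, -0.5, 0, 0, 30]],
], force=45)

```text
clock: 19.9
tcp_pos: [0.528, -0.086, 0.1345]
ee_rot: [[0.951, -0.029, 0.309], [-0.309, 0.01, 0.951], [-0.031, -1.0, 0.0]]
wrist_force: [0.4, -0.1, -3.1]
grip_width: 0.575
```

>>> carry_out([
  [[0, 0, 0.5, 0.8, 30], [0, 0, 0.8, 1, 30], [0, 0, 0.5, 1, 30], [0, 0, 0.3, 1, 30], [0, 0, 0, 1, 30], [0, 0, 0, 1, 30], [0, 0, 0, 1, 30], [0, 0, 0, 1, 30], [0, 0, 0, 1, 30], [0, 0, 0, 1, 30], [0, 0, 0, 1, 30], [0, 0, 0, 0.8, 30]],
])

```text
clock: 21.1
tcp_pos: [0.5546, -0.0373, 0.1351]
ee_rot: [[-0.007, -0.031, 0.999], [-1.0, 0.01, -0.006], [-0.01, -0.999, -0.031]]
wrist_force: [-0.5, -1.0, -2.2]
grip_width: 0.573
```

>>> carry_out([
  [[-0.5, 0, -0.6, 0, 30], [-0.5, 0, -0.9, 0, 30], [-0.4, 0, -0.9, 0, 30], [-0.1, 0, -0.7, 0, 30], [0, 0.3, -0.1, 0, 30], [0, 0.7, 0, 0, 30], [0, 0.6, 0, 0, 30], [0, 0.4, 0, 0, 30], [0, 0, 0, 0, 30]],
])

```text
clock: 22.0
tcp_pos: [0.4751, 0.0019, 0.0846]
ee_rot: [[-0.012, -0.031, 0.999], [-1.0, 0.011, -0.011], [-0.01, -0.999, -0.031]]
wrist_force: [0.7, 0.8, -2.1]
grip_width: 0.571
```

```bash
cat > look2.py <<'E'
import sys
from m import *
k=sys.argv[1]
s=viewer.grab_frame('side')[:,:,::-1];w=viewer.grab_frame('wrist')[:,:,::-1];S=viewer.camera_model('side');o=env.get_obs();u=proj(S,o['tcp_pos'])
x,y=int(u[0])-50,int(u[1])-50;cv2.imwrite(f'pics/{k}f.png',s);cv2.imwrite(f'pics/{k}w.png',w)
cv2.imwrite(f'pics/{k}.png',np.hstack([cv2.resize(w,(400,400)),cv2.resize(s[y:y+100,x:x+100],(400,400),interpolation=2)]));print(x,y)
print(o['clock'],o['tcp_pos'],o['ee_rot'],o['wrist_force'],o['grip_width'])
np.savez(f'{k}.npz',tcp=o['tcp_pos'],rot=o['ee_rot'],xy=[x,y])
E
python3 look2.py d1
```

```text
163 160
22.1 [0.4756 0.0019 0.0857] [[-0.0118 -0.0296  0.9995]
 [-0.9999  0.0105 -0.0115]
 [-0.0102 -0.9995 -0.0297]] [ 0.5714  0.2318 -1.1774] 0.5728358999560684
```

View pics/d1.png

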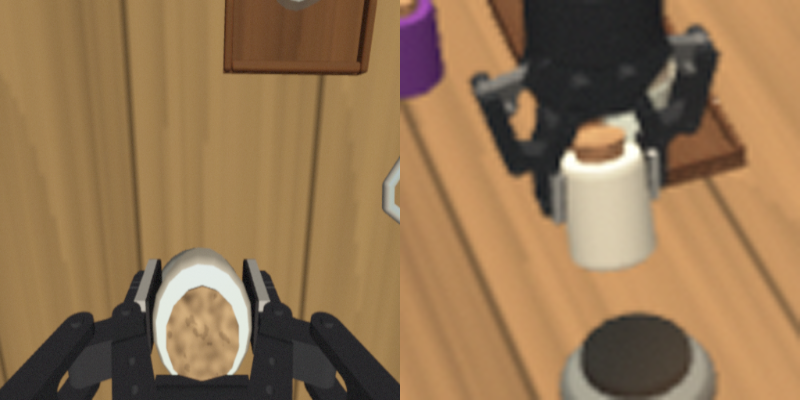

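>>> carry_out([
  [[0, 0.3, -0.25, 0, 30], [0, 0.5, 0, 0, 30], [0, 0.4, 0, 0, 30], [0, 0.2, 0, 0, 30]],
], force=20)

```text
clock: 22.5
tcp_pos: [0.4693, 0.0021, 0.0509]
ee_rot: [[-0.012, -0.026, 1.0], [-1.0, 0.01, -0.012], [-0.01, -1.0, -0.026]]
wrist_force: [-0.2, -0.6, -1.6]
grip_width: 0.57
```

>>> carry_out([
  [[0, 0.2, 0, 0, 30], [0, 0.2, 0, 0, 30]],
])

```text
clock: 22.7
tcp_pos: [0.4691, 0.0022, 0.0405]
ee_rot: [[-0.012, -0.025, 1.0], [-1.0, 0.01, -0.012], [-0.01, -1.0, -0.025]]
wrist_force: [0.5, 1.3, 3.9]
grip_width: 0.576
```

>>> carry_out([
  [[0, 0.15, 0, 0, 30], [0, 0.12, 0, 0, 30]],
])

```text
clock: 22.9
tcp_pos: [0.4694, 0.0034, 0.0343]
ee_rot: [[-0.013, -0.024, 1.0], [-1.0, 0.011, -0.013], [-0.011, -1.0, -0.024]]
wrist_force: [-5.2, 26.5, 38.4]
grip_width: 0.574
```

```bash
python3 look2.py d2
```

```text
161 177
23.0 [0.4694 0.0035 0.0343] [[-0.0127 -0.024   0.9996]
 [-0.9999  0.0114 -0.0124]
 [-0.0111 -0.9996 -0.0242]] [-3.7408 19.3668 26.7765] 0.5685444072761638
```

View pics/d2.png

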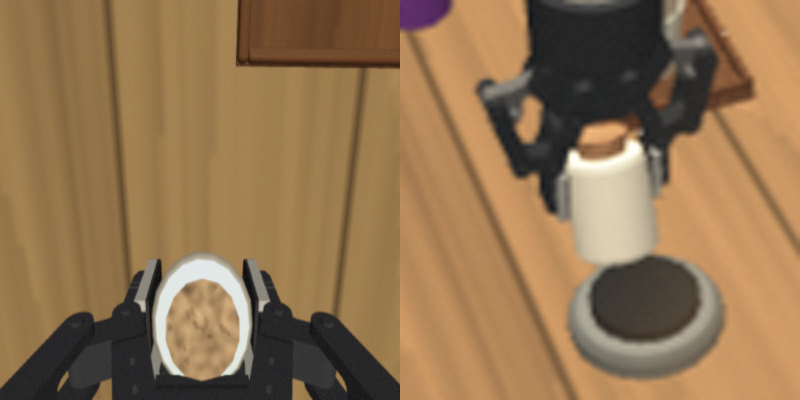

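The cork leans further and the reaction (+19 y, +27 z) pushes the pot back toward pad centre. A bit more.

>>> carry_out([
  [[0, 0.14, 0, 0, 30], [0, 0.12, 0, 0, 30], [0, 0.05, 0, 0, 30]],
])

```text
clock: 23.3
tcp_pos: [0.4693, 0.0066, 0.029]
ee_rot: [[-0.014, -0.022, 1.0], [-1.0, 0.014, -0.013], [-0.013, -1.0, -0.023]]
wrist_force: [-3.8, 7.6, 17.0]
grip_width: 0.574
```

```bash
python3 look2.py d3
```

```text
161 178
23.4 [0.4693 0.0065 0.029 ] [[-0.0136 -0.0225  0.9997]
 [-0.9998  0.0136 -0.0133]
 [-0.0133 -0.9997 -0.0227]] [-4.189  12.5907 20.7109] 0.5724916334161575
```

View pics/d3.png

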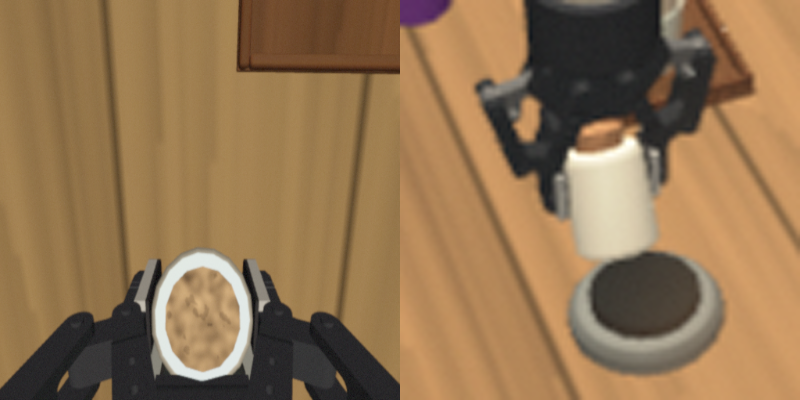

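Ring and cork are now nearly concentric in the wrist view, which suggests a tilt near 30° in the tool. I'll grip firmer and lift.

>>> carry_out([
  [[0, -0.3, 0, 0, 30], [0, -0.7, 0, 0, 30], [0, -1, 0, 0, 30], [0, -1, 0, 0, 30], [0, -1, 0, 0, 30], [0.4, -1, 0.1, 0, 30], [0.8, -1, 0.2, 0, 30], [1, -0.8, 0.2, 0, 30], [1, -0.4, 0.2, 0, 30], [1, 0, 0.2, 0, 30], [1, 0, 0.2, 0, 30], [1, 0, 0.2, 0, 30]],
], force=45)

```text
clock: 24.6
tcp_pos: [0.5039, -0.1545, 0.2149]
ee_rot: [[-0.009, -0.022, 1.0], [-1.0, 0.012, -0.008], [-0.012, -1.0, -0.022]]
wrist_force: [1.0, -0.0, -1.7]
grip_width: 0.574
```

>>> carry_out([
  [[1, 0, 0.2, -0.5, 30], [1, 0, 0.2, -1, 30], [1, 0, 0, -1, 30], [0.8, 0, 0, -1, 30], [0.6, 0, -0.4, -1, 30], [0.4, 0, -0.5, -1, 30], [0, 0, -0.5, -1, 30], [0, 0, -0.5, -1, 30], [0, 0, 0, -1, 30], [0, 0, 0, -1, 30], [0, 0, 0, -1, 30], [0, 0, 0, -1, 30]],
])

```text
clock: 25.8
tcp_pos: [0.4901, -0.3056, 0.2111]
ee_rot: [[0.945, -0.024, 0.327], [-0.326, 0.013, 0.945], [-0.027, -1.0, 0.004]]
wrist_force: [-0.6, 0.4, -1.7]
grip_width: 0.575
```

>>> carry_out([
  [[0.2, -0.2, -0.4, -0.4, 30], [0.2, -0.2, -0.4, 0, 30], [0, 0, 0, 0, 30]],
])

```text
clock: 26.1
tcp_pos: [0.4934, -0.3284, 0.2206]
ee_rot: [[0.959, -0.025, 0.283], [-0.283, 0.013, 0.959], [-0.028, -1.0, 0.005]]
wrist_force: [0.1, -0.2, -2.0]
grip_width: 0.572
```

```bash
python3 look2.py e1
python3 - <<'E'
import cv2,numpy as np
im=cv2.imread('pics/e1f.png');x,y=np.load('e1.npz')['xy'];cv2.imwrite('pics/e1c.png',cv2.resize(im[y:y+85,x:x+110],None,fx=7,fy=7,interpolation=2))
E
```

```text
232 218
26.2 [ 0.4928 -0.3271  0.22  ] [[ 0.9589 -0.0264  0.2827]
 [-0.2824  0.0143  0.9592]
 [-0.0294 -0.9995  0.0062]] [ 0.0425  0.7862 -1.922 ] 0.5736930460031933
```

View pics/e1c.png

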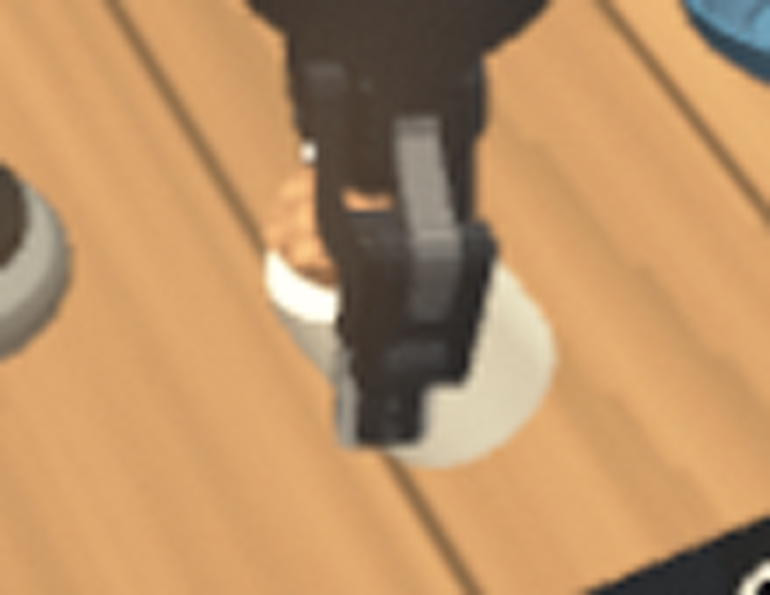

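View pics/e1w.png

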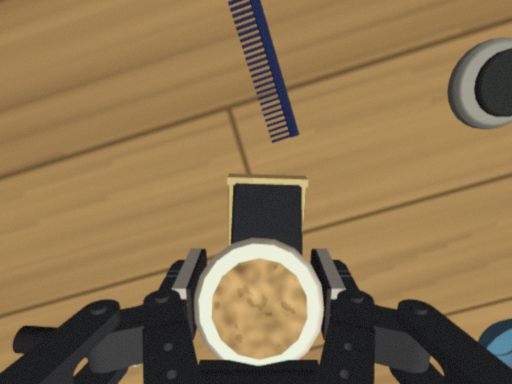

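Run:
```python
from sa import *
S=viewer.camera_model('side');d=np.load('e1.npz');x0,y0=d['xy'];c=lambda x,y:(x0+(x+.5)/7-.5,y0+(y+.5)/7-.5)
im=cv2.imread('pics/e1f.png').astype(float)
# white-ness: blue channel vs wood; left edge & right edge per row
b=im[:,:,0]
def edge(y,xs,th):
    r=b[y,xs]; k=np.argmax(r>th); return xs[k-1]+(xs[k]-xs[k-1])*(th-r[k-1])/(r[k]-r[k-1])
L=[(edge(y,np.arange(x0+30,x0+52),130),y) for y in range(y0+42,y0+53)]
R=[(edge(y,np.arange(x0+88,x0+66,-1),130),y) for y in range(y0+37,y0+50)]
print(np.array([( (p[0]-x0+.5)*7,(p[1]-y0+.5)*7) for p in L]).round(0).T);print(np.array([( (p[0]-x0+.5)*7,(p[1]-y0+.5)*7) for p in R]).round(0).T)
yaw=np.radians(-16.5);pz=np.array([-.5*np.cos(yaw),-.5*np.sin(yaw),np.sqrt(.75)])
for Lp,Rp in [([c(272,302),c(335,378)],[c(500,264),c(545,322)]),(L[2:],R[:8])]:
    r=solve(S,Lp,Rp,d['tcp'],d['rot'],base=c(470,385))
    for k,v in r.items():print(k,v)
    a=r['axis'];print('tilt',np.degrees(np.arccos(a[2])),'vs phone',np.degrees(np.arccos(a@pz)))
# wrist: ring and cork ellipses from unclipped points
w=cv2.imread('pics/e1w.png');cm=viewer.camera_model('wrist');hsv=cv2.cvtColor(w,cv2.COLOR_BGR2HSV)
def fit(m):
    n,l,st,ce=cv2.connectedComponentsWithStats(m);i=1+np.argmax(st[1:,4]);cc=cv2.convexHull(max(cv2.findContours((l==i).astype('uint8'),0,1)[0],key=cv2.contourArea))[:,0]
    cc=cc[cc[:,1]<355]; return cv2.fitEllipse(cc.astype(np.float32))
m=np.zeros((384,512),np.uint8);m[230:384,190:330]=255
ck=fit(cv2.inRange(hsv,(5,80,90),(25,255,255))&cv2.circle(np.zeros_like(m),(259,305),56,255,-1));
rg=fit(cv2.inRange(hsv,(0,0,190),(180,70,255))&m);print('cork',ck,'ring',rg)
for nm,e in (('cork',ck),('ring',rg)):
    c0,dd=ray(cm,*e[0]);print(nm,d['rot'].T@(c0-d['tcp']),d['rot'].T@dd/np.linalg.norm(dd))
```

```text
[[266. 272. 279. 284. 288. 293. 297. 303. 309. 315. 321.]
 [298. 304. 312. 318. 326. 332. 340. 346. 354. 360. 368.]]
[[501. 512. 519. 524. 527. 533. 540. 544. 548. 552. 554. 555. 556.]
 [262. 270. 276. 284. 290. 298. 304. 312. 318. 326. 332. 340. 346.]]
edge_tilts [np.float64(29.788347741253443), np.float64(30.48697820081997)]
axis [-0.4586  0.1294  0.8791]
tilt_tool 30.141964693330987
xoff [(0, np.float64(20.6)), (0.019, np.float64(9.6)), (0.024, np.float64(6.7)), (0.04, np.float64(-2.6))]
base_tool_mm [29.2892 14.584   0.    ]
base_world [ 0.5205 -0.3352  0.2046]
tilt 28.461020585401428 vs phone 1.5808762460406136
edge_tilts [np.float64(27.584660284440233), np.float64(32.19504092086966)]
axis [-0.455   0.1283  0.8812]
tilt_tool 29.89267355797131
xoff [(0, np.float64(20.2)), (0.019, np.float64(9.3)), (0.024, np.float64(6.4)), (0.04, np.float64(-2.8))]
base_tool_mm [29.2892 14.584   0.    ]
base_world [ 0.5205 -0.3352  0.2046]
tilt 28.21175104668169 vs phone 1.8248105641434011
cork ((258.9924621582031, 308.6131896972656), (95.019775390625, 99.53144073486328), 2.095320701599121) ring ((260.4218444824219, 307.6972961425781), (124.29999542236328, 128.62152099609375), 166.4188232421875)
cork [-0.0739 -0.1423 -0.0002] [0.575  0.8181 0.0036]
ring [-0.0739 -0.1423 -0.0002] [0.5729 0.8196 0.0077]
```

Run:
```python
from sa import *
S=viewer.camera_model('side');d=np.load('e1.npz');x0,y0=d['xy'];rot=d['rot']
a=np.array([-.457,.129,.880]);a/=np.linalg.norm(a)
for B in [np.array([.5205,-.3352,.2046])]:
    u=rot[:,2];v=np.cross(a,u)
    P=np.array([proj(S,B+.025*(np.cos(t)*u+np.sin(t)*v)) for t in np.linspace(0,6.28,72)])
    Q=((P-[x0,y0]+.5)*7)
    print('pred right extreme',Q[Q[:,0].argmax()],'lowest',Q[Q[:,1].argmax()],' measured right (557,350), lowest (445,467)')
t=viewer.grab_frame('top')[:,:,::-1];o=env.get_obs();T=viewer.camera_model('top');u=proj(T,np.array([.5205,-.3352,.2046]));print(u,o['tcp_pos'],o['clock'])
x,y=int(u[0])-50,int(u[1])-50;cv2.imwrite('pics/e2t.png',cv2.resize(t[y:y+90,x:x+110],None,fx=7,fy=7,interpolation=2));print(x,y)
```

```text
pred right extreme [565.5093 360.4171] lowest [443.3486 475.6839]  measured right (557,350), lowest (445,467)
(np.float64(407.74157151223767), np.float64(201.63575543506738)) [ 0.4927 -0.3268  0.2199] 26.25
357 151
```

View pics/e2t.png

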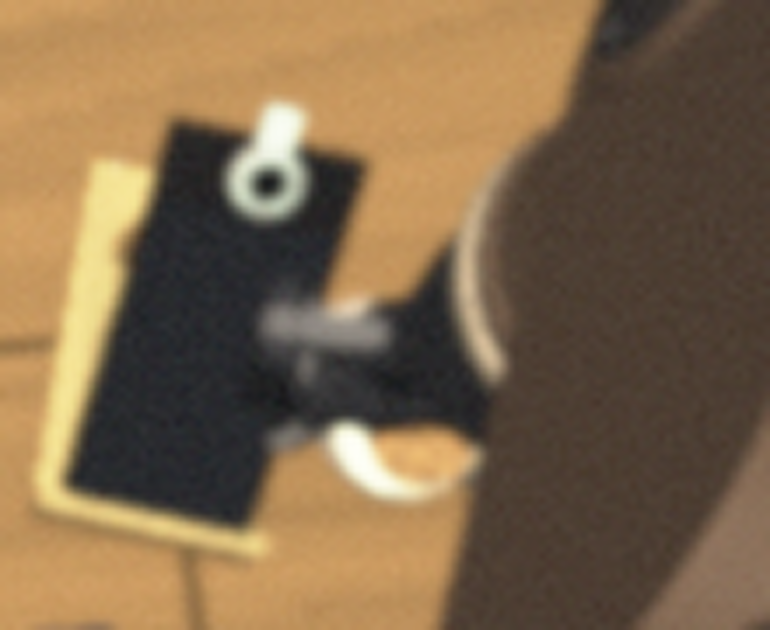

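>>> carry_out([
  [[0.35, 0, 0.1, 0, 30], [0.35, 0, 0.1, 0, 30], [0.3, 0.05, 0, 0, 30], [0, 0, 0, 0, 30], [0, 0, 0, 0, 30]],
])

```text
clock: 26.75
tcp_pos: [0.5206, -0.3278, 0.217]
ee_rot: [[0.959, -0.027, 0.283], [-0.282, 0.015, 0.959], [-0.031, -1.0, 0.007]]
wrist_force: [-1.0, -0.2, -2.0]
grip_width: 0.573
```

```bash
python3 look2.py g1
python3 - <<'E'
from h import *
x,y=np.load('g1.npz')['xy'];im=cv2.imread('pics/g1f.png');cv2.imwrite('pics/g1c.png',cv2.resize(im[y:y+85,x:x+110],None,fx=7,fy=7,interpolation=2))
E
```

```text
247 214
26.85 [ 0.5204 -0.3279  0.2171] [[ 0.9587 -0.0273  0.283 ]
 [-0.2826  0.0153  0.9591]
 [-0.0305 -0.9995  0.0069]] [-0.1241 -0.5662 -2.164 ] 0.5720647995676454
```

View pics/g1c.png

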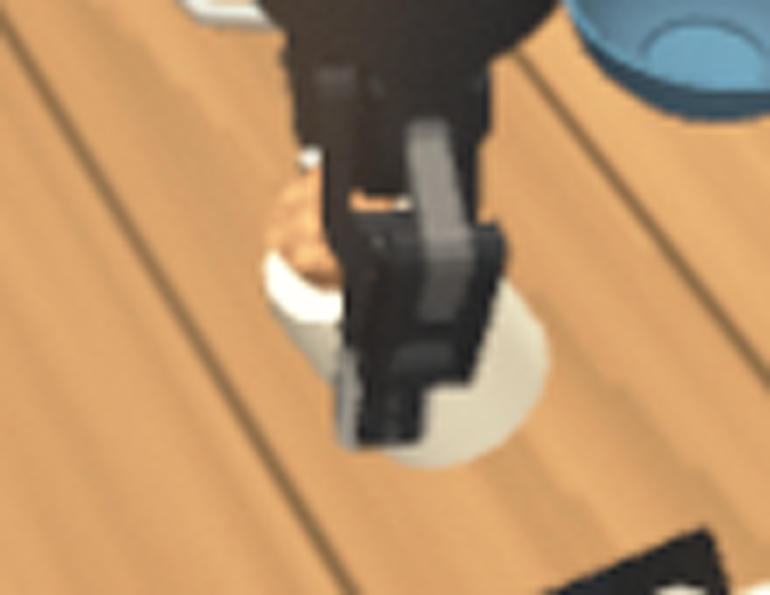

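Run:
```python
from sa import *
S=viewer.camera_model('side');d=np.load('g1.npz');x0,y0=d['xy'];rot=d['rot'];c=lambda x,y:(x0+(x+.5)/7-.5,y0+(y+.5)/7-.5)
r=solve(S,[c(272,302),c(335,380)],[c(508,285),c(542,332)],d['tcp'],d['rot'],base=c(464,376))
print(r); a=r['axis'];B=r['base_world']
u=rot[:,2];v=np.cross(a,u)
P=np.array([proj(S,B+.025*(np.cos(t)*u+np.sin(t)*v)) for t in np.linspace(0,6.28,72)]);Q=((P-[x0,y0]+.5)*7)
print('pred right',Q[Q[:,0].argmax()],'low',Q[Q[:,1].argmax()],'meas (551,355),(440,467)')
for yw in (-15,-16.5,-18):
  for lens in ([.605,-.355,.1],[.6071,-.3557,.1],[.6034,-.3545,.1]):
    y=np.radians(yw);px=np.array([np.cos(y)*.866,np.sin(y)*.866,.5]);pz=np.array([-.5*np.cos(y),-.5*np.sin(y),.866]);py=np.cross(pz,px)
    print(yw,lens,(np.array([px,py,pz])@(B-lens)*1000).round(1),'ang',np.degrees(np.arccos(a@pz)).round(1))
```

```text
{'edge_tilts': [np.float64(30.321772355017863), np.float64(30.108794011177583)], 'axis': array([-0.4589,  0.129 ,  0.8791]), 'tilt_tool': np.float64(30.213881294894378), 'xoff': [(0, np.float64(20.4)), (0.019, np.float64(9.3)), (0.024, np.float64(6.4)), (0.04, np.float64(-2.9))], 'base_tool_mm': array([28.079 ,  9.7329,  0.    ]), 'base_world': array([ 0.547 , -0.3357,  0.2065])}
pred right [559.7    351.2118] low [439.0911 465.5385] meas (551,355),(440,467)
-15 [0.605, -0.355, 0.1] [  0.4   3.6 122.7] ang 1.6
-15 [0.6071, -0.3557, 0.1] [ -1.5   3.8 123.8] ang 1.6
-15 [0.6034, -0.3545, 0.1] [  1.9   3.6 121.9] ang 1.6
-16.5 [0.605, -0.355, 0.1] [  0.4   2.  122.8] ang 1.6
-16.5 [0.6071, -0.3557, 0.1] [ -1.6   2.1 123.9] ang 1.6
-16.5 [0.6034, -0.3545, 0.1] [  1.8   2.  121.9] ang 1.6
-18 [0.605, -0.355, 0.1] [  0.3   0.4 122.8] ang 1.9
-18 [0.6071, -0.3557, 0.1] [ -1.6   0.4 123.9] ang 1.9
-18 [0.6034, -0.3545, 0.1] [  1.8   0.5 122. ] ang 1.9
```

View pics/g1f.png

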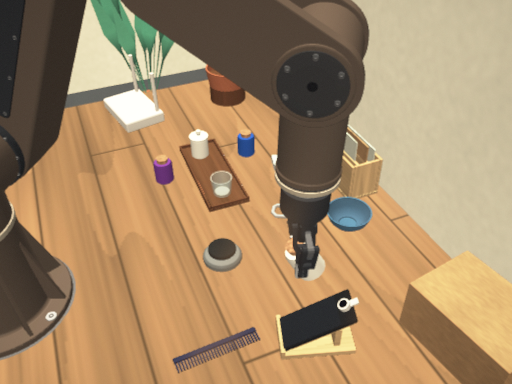

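The pot axis is about 2° off the phone z, its base about 122 mm out and within a few mm laterally. Pad up, other things unmoved. I'll let it settle and check stillness.

>>> carry_out([
  [[0, 0, 0, 0, 30], [0, 0, 0, 0, 30], [0, 0, 0, 0, 30]],
])

```text
clock: 27.15
tcp_pos: [0.5198, -0.3279, 0.2173]
ee_rot: [[0.959, -0.027, 0.283], [-0.283, 0.015, 0.959], [-0.031, -1.0, 0.007]]
wrist_force: [0.0, -0.5, -1.9]
grip_width: 0.57
```

Run:
```python
from h import *
a=env.get_obs()
for i in range(3): viewer.grab_frame('side')
b=env.get_obs();print(a['tcp_pos'],b['tcp_pos'],b['joint_velocities'],b['grip_width'],b['wrist_force'],b['clock'])
t=viewer.grab_frame('top')[:,:,::-1];cv2.imwrite('pics/z_top.png',t)
```

```text
[ 0.5198 -0.3279  0.2173] [ 0.5199 -0.3279  0.2172] [ 0.0009  0.001  -0.0008  0.0006 -0.0007  0.0013] 0.5698349391612414 [-0.2063 -0.0867 -1.3025] 27.3
```

View pics/z_top.png

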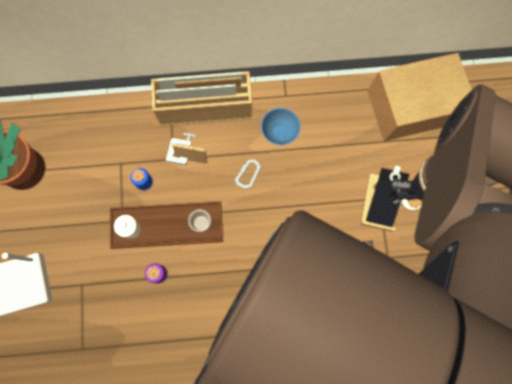

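The top view shows everything else where it started: knob pot (126,226), tealight (200,220), clamp, carabiner (248,174) and bowl (281,127). The comb is hidden by the arm here but was unmoved in the side view. The arm is still, so I'm handing in.

```bash
python3 -c "
from workcell import env
print(env.finish_job())"
```

```text
the job is handed in; nothing more can be done
None
```

I lifted the cork pot out of the tray, pressed the shutter pad fully down with its base, and handed in with the pot held still in front of the lens. The hand-in gave no verdict.

**Pressing the pad:** I held the pad down at about 35 N. The first press peaked at about 75 N at the wrist, more than I meant but under the 120 N limit.

**Getting the 30° lean:** The tool can't tilt, so I turned the pot in the pads, without letting go, by pushing it on the fixed shutter housing and pad edge. My first attempt gave only about 18° and slid the pot about 8 mm along the pads. Pressing the raised side of its base on the pad edge then brought the lean to about 28°. That pressed the pad again after the shutter press.

**Last checks before hand-in (at 27.3 s):**

| Check | Measured | Required |
|---|---|---|
| Pot axis to phone z | about 2° off | within 0.2 rad (11.5°) |
| Underside out from lens | about 122 mm | 100 to 140 mm |
| Offset in phone x and y | about 2 mm each (up to 4 mm across yaw and lens estimates) | within 20 mm |
| Base height | about 0.206 m | above 0.15 m |

- **Scene:** The pad was up and the arm was still. The other things looked unmoved, though the arm hid the comb in the last top view and partly hid the clamp and carabiner in the last side view.
- **Grip:** The pot still sits about 6–9 mm off the pad centre line, held with 45 N.
- **Disagreements:** Side and top views differed by about 4 mm on the lens position and up to about 10 mm on the first cork fix. The pose figures come mainly from one side view, because the wrist view could not give the base position.

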